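Close and clip down the lid of a field junction box

ROBOT

A 7-joint arm with a two-finger parallel gripper is mounted at the origin on the work surface. World frame = base frame: x ahead of the robot, y to its left, z up, the work surface at z = 0. Lengths are in m, angles in rad, forces in N, time in s.
With the tool pointing down it reaches from about 0.375 to 0.925 m from the base axis. Payload 3.1 kg.
Tool frame: the origin (TCP) lies between the finger pads; the fingertips stand 17 mm ahead of it and the grasp point (between the pads) lies 2 mm behind it; z points along the fingers, y is the direction in which the jaws open and shut (so a half turn about z gives the same grasp; the last joint's range is limited). The gripper opens to 85 mm and grips with 20 to 120 N. Pads are 22 mm wide; open, the fingers measure 114 mm over their backs; the gripper's body (76 mm by 85 mm) begins 54 mm behind the grasp point. The pads swing forward as they close: fully open they stand 13 mm farther back than shut.
Start: joints at [1.214, 0.383, 0.044, 1.598, -0.018, 1.161, -0.05], TCP at [0.166, -0.628, 0.248] pointing down, gripper open.
Joint ranges: [-2.61, 2.61], [-0.41, 2.15], [-1.48, 1.57], [0, 2.5], [-1.57, 4.71], [0.05, 1.97], [-2.85, 2.85]. Speed limits (rad/s): [2.79, 2.79, 3.14, 3.14, 3.14, 3.14, 3.14].

INTERFACE

Orientations are given as a unit quaternion [x, y, z, w].
In Python, from plant import arm gives the robot as it stands.
- The arm moves only by the tool arm_command, never from a script. Its argument "plan" is a list of rows, each a list of 7 numbers: the shift along the tool's x, y, z in cm, then the turn, a rotation vector about the tool's x, y, z in degrees, then the closure, from 0 (fully open) to 1 (shut). In form: [[tx, ty, tz, rx, ry, rz, hand], ...]. A call has exactly 8 rows; each row shifts and turns the pose as measured when the row begins, along the tool's axes as they then stand; what a row does not reach is not made up. A row lasts 1/8 s, in which the tool goes at most 62.5 mm and 10.7 degrees, less where a joint would pass 70% of its speed; a pose out of reach is approached as far as the arm can. A call with a gripper value outside its range is refused whole. The fingers move at their own pace and stop on an object; the grip force is fixed at half the most. Time passes only in rows, so rows that do not move let the fingers close, or fill a call up. It gives the time, the measured TCP pose, the force and the opening at its end, in the units of the state.
- arm.sense(): the state, without advancing time (a new reading comes with each control period).
- arm.camera(name): name is "scene" or "side" or "wrist"; returns a dict with "img" (420x560x3 uint8, blue, green, red), "fx", "fy", "cx", "cy" (pixels), "dist" ([k1, k2, p1, p2, k3] as OpenCV has them; the pictures are not rectified), "pose" (4x4, takes a point from camera to world coordinates). Camera axes: x right, y up, looking along -z (the intrinsics and any distortion apply to the point x, -y, -z); pixel columns grow to the right and rows downward; lengths in m; the calibration is good to about 2 mm. A picture is of the moment at which its call begins. There is no depth.
- arm.finish_job(): hands the job in, once; it reports no verdict.
The state is a dict: "time": time; "qpos": joint angles; "qvel": joint speeds; "effort": joint torques, N m; "position": TCP position; "orientation": TCP orientation; "ft_force": force on the tool from outside, world axes, zero at the start; "moment": the same for the moment, N m; "gripper_width": finger opening in m.
Only numpy, scipy, OpenCV 4.12 (cv2) and the standard library are available. Lean on these libraries where they do the work, as an engineer would, in place of code of your own. Each camera call takes 0.05 s, during which the arm holds its last target.

TASK

Put the lid on the grey junction box so that it sits flat on its seal, let go of it, then snap the four hinged clips over its rim one at a time, working in opposite corners: after any first clip do the one diagonally across, then one of the other two and last its opposite. Push each clip in, a little past upright, until it clicks and stays shut when let go, but do not force it (clips break at 25 N), and leave the other things on the bench where they are.

Things in the scene. Friction and masses are not known exactly. Their poses are not given: they have to be found in the camera images.
- box: Light grey plastic field box, fixed (screwed to an aluminium plate), yawed up to 0.3 rad. Outside 120 (its x) x 160 (its y) mm, walls 5, rim 80 above the bench; inside, terminals reach 58. Origin on the bench under its centre: +x away from the robot (near clips at -x, far clips at +x), +y left, z up. A rubber seal stands 2 proud of the rim and gives 1.2. Cable glands stick out 14 at both y ends.
- box_mouth (a point): Centre of the box's mouth, level with the rim, 80 mm above the bench; axes as the box. The opening is 110 (x) x 150 (y).
- lid: Loose lid, same grey plastic, 120 (its x) x 160 (its y) mm, 0.18 to 0.29 kg, right way up, same either way round. Origin: centre of its underside (skirt's lower edge). Skirt 10 deep, tapered, 107 x 147 (1.5 play each side in the box); plate from 10 to 15. Along both long edges a slope rises to a lip 5.3 high, 5 to 10 in from the edge. Origin 72 above the bench when seated, 71 when clipped.
- lid_grip (a point): Middle of the bridge handle's bar on the lid: bar 16 thick (lid x), 84 long (lid y), 12 high; this point is 41 mm above the lid's origin, 26 above the plate, with free space under the bar. Axes as the lid. Grip it across its thickness.
- clip_nl (a joint): Angle of the near left clip (box corner -x +y), rad: 0 shut, arm upright; larger = leaning outwards, where a light spring holds it, starting at 0.5 to 0.68. All four are alike: grey arm 36 wide reaching 40 above its hinge pin; pin along box y, 6 outside the wall, 55.8 above the bench, arm's middle 48 from the box's middle along y. A thumb pad, 28 to 40 above the pin, stands 6 out from the pin.
- clip_nl_face (a point): Middle of the near left clip's thumb pad (36 wide, 12 high), on its outer face, 34.5 mm above the hinge pin; moves with the clip.
- clip_nr (a joint): Angle of the near right clip (box corner -x -y), rad: 0 shut, arm upright; larger = leaning outwards, where a light spring holds it, starting at 0.5 to 0.68. At the arm's top a sprung cap with a hooked foot reaches 19 inwards. Close a clip by pushing its thumb pad level towards the box, finger end about 10 above the pin.
- clip_nr_face (a point): Middle of the near right clip's thumb pad (36 wide, 12 high), on its outer face, 34.5 mm above the hinge pin; moves with the clip.
- clip_fl (a joint): Angle of the far left clip (box corner +x +y), rad: 0 shut, arm upright; larger = leaning outwards, where a light spring holds it, starting at 0.5 to 0.68. The foot meets the lid at about 0.33, slides up over its lip at 7 to 15 N and drops behind it only when the arm is pushed some 2 to 3 mm past upright (to about -0.08); let go too early, it springs open.
- clip_fl_face (a point): Middle of the far left clip's thumb pad (36 wide, 12 high), on its outer face, 34.5 mm above the hinge pin; moves with the clip.
- clip_fr (a joint): Angle of the far right clip (box corner +x -y), rad: 0 shut, arm upright; larger = leaning outwards, where a light spring holds it, starting at 0.5 to 0.68. Hard stop at -0.12; over 25 N on a clip breaks it. Once hooked it comes back to 0 +-0.06 and stays. 
- clip_fr_face (a point): Middle of the far right clip's thumb pad (36 wide, 12 high), on its outer face, 34.5 mm above the hinge pin; moves with the clip.
- driver: Bystander: screwdriver, black handle, 170 long, 26 thick, lying beside the box on the robot's side. Origin at the centre of its underside.
- terminals: Bystander: row of beige terminal blocks on a 90 rail offcut, 40 wide, 37 high, lying beyond the lid. Origin at the centre of its underside.
- gauge: Bystander: round steel pressure gauge with brass stem, 64 across, 28 high, face up. Origin at the centre of its underside.
- valves: Bystander: aluminium manifold 45 x 100 with three black valves, 46 high. Origin at the centre of its underside.
- meter: Bystander: dark multimeter 145 x 78 x 34. Origin at the centre of its underside.
- limit_switch: Bystander: aluminium limit switch 28 x 62 x 30 with a steel plunger. Origin at the centre of its underside.
- supply: Bystander: off-white rail power supply 75 x 36 x 60. Origin at the centre of its underside.
There are look-alikes about, which are no part of the job. Leave any orange or purple look-alike of the lid alone.

How it is judged:
On the way, in this order (a step that is already met when the one before it is completed fails the run):
1. The lid lies seated on the box, let go, with all four clips still open (horizontal distance between lid and box below 0.004 m and angle between the x axis of lid and the x axis of box, either way round below 0.05 rad and angle between lid's own z axis and vertical below 0.04 rad and z of lid in the frame of box between 0.069 and 0.0735 m and contact force between the fingers and lid below 0.1 N and value of joint each of clip_nl, clip_nr, clip_fl, clip_fr above 0.15 rad), for 0.2 s.
2. One clip is shut, the other three still open (((value of joint clip_nl below 0.1 rad and value of joint each of clip_nr, clip_fl, clip_fr above 0.15 rad) or (value of joint each of clip_nl, clip_fl, clip_fr above 0.15 rad and value of joint clip_nr below 0.1 rad) or (value of joint each of clip_nl, clip_nr, clip_fr above 0.15 rad and value of joint clip_fl below 0.1 rad) or (value of joint each of clip_nl, clip_nr, clip_fl above 0.15 rad and value of joint clip_fr below 0.1 rad))), for 0.1 s.
3. That clip and the one diagonally across are shut, the other two still open (((value of joint each of clip_nl, clip_fr below 0.1 rad and value of joint each of clip_nr, clip_fl above 0.15 rad) or (value of joint each of clip_nl, clip_fr above 0.15 rad and value of joint each of clip_nr, clip_fl below 0.1 rad))), for 0.1 s.
4. Three clips are shut (((value of joint clip_nl above 0.15 rad and value of joint each of clip_nr, clip_fl, clip_fr below 0.1 rad) or (value of joint each of clip_nl, clip_fl, clip_fr below 0.1 rad and value of joint clip_nr above 0.15 rad) or (value of joint each of clip_nl, clip_nr, clip_fr below 0.1 rad and value of joint clip_fl above 0.15 rad) or (value of joint each of clip_nl, clip_nr, clip_fl below 0.1 rad and value of joint clip_fr above 0.15 rad))), for 0.1 s.
5. All four clips are shut (value of joint each of clip_nl, clip_nr, clip_fl, clip_fr below 0.1 rad), for 0.2 s.
At the end, for the whole second after the job is handed in: The lid lies on the box, centred within 4 mm, square within 0.05 rad, level within 0.04 rad, its origin 69 to 73.5 mm above the box's origin, at rest; all four clips read less than 0.10 rad (all of step 5 and horizontal distance between lid and box below 0.004 m and angle between the x axis of lid and the x axis of box, either way round below 0.05 rad and angle between lid's own z axis and vertical below 0.04 rad and z of lid in the frame of box between 0.069 and 0.0735 m and linear speed of lid below 0.01 m/s); the robot touches nothing.
It fails at once if The robot presses on the box or a clip with more than 25 N (contact force between any of the fingers, the arm and box above 25 N).
It fails at once if Two clips on the same side, or side by side, are shut while the other two are open ((value of joint each of clip_nl, clip_nr below 0.1 rad and value of joint each of clip_fl, clip_fr above 0.15 rad) or (value of joint each of clip_nl, clip_nr above 0.15 rad and value of joint each of clip_fl, clip_fr below 0.1 rad) or (value of joint each of clip_nl, clip_fl below 0.1 rad and value of joint each of clip_nr, clip_fr above 0.15 rad) or (value of joint each of clip_nl, clip_fl above 0.15 rad and value of joint each of clip_nr, clip_fr below 0.1 rad)).
It fails at once if A bystander is moved by more than 30 mm (distance of any of driver, terminals, gauge, valves, meter, limit_switch, supply from where it was at the start of the episode above 0.03 m).
It also fails if it takes over 72 s, if anything falls off the work surface, if the arm or the gripper's body presses on something with over 40 N, if the wrist force passes 120 N, or if a joint passes its speed limit or range.

## Working session

There is one attempt and no reset: what is moved stays moved. The work goes in short steps, Python scripts to look and compute and a tool call to move; the robot and the scene stay as the last step left them, time stands still between calls to the robot, and variables do not carry over. Pictures are saved under pics/ and viewed, and the job is handed in when it is done.

Besides the shell and the picture viewer there is one more tool, called by a JSON object that holds its "api" and its "payload". arm_command: Moves the arm, as the interface text tells. Its arguments: {"type":"object","properties":{"plan":{"type":"array","items":{"type":"array","items":{"type":"number"}}}},"required":["plan"]}

```bash
ls; mkdir -p pics; python3 - <<'E'
from plant import arm
import cv2
s=arm.sense();print({k:(v if not hasattr(v,'round') else v) for k,v in s.items()})
for n in ["scene","side","wrist"]:
    c=arm.camera(n);cv2.imwrite(f"pics/{n}0.png",c["img"]);print(n,c["fx"],c["cx"],c["cy"],c["dist"],c["pose"])
E
```

```text
pics
{'time': 0.0, 'qpos': array([ 1.21420612,  0.38384698,  0.04385018,  1.59960224, -0.01789242,
        1.16122287, -0.04990781]), 'qvel': array([-0.0014745 , -0.00096853, -0.00031886,  0.00080272,  0.0001203 ,
       -0.00047196, -0.00180836]), 'effort': array([ 1.19627614e-05, -4.33465362e+01,  1.02456808e+00, -2.49516428e+01,
        1.05193173e-02,  1.12624402e-02, -1.72743620e-05]), 'position': array([ 0.16609065, -0.62747118,  0.24686655]), 'orientation': array([ 9.91635396e-01,  1.29063695e-01, -2.51289534e-04, -1.31967040e-03]), 'ft_force': array([-0.54534788, -0.04649893,  0.06675276]), 'moment': array([-0.03832686,  0.03880707,  0.02633199]), 'gripper_width': 0.08520961962753439}
scene 472.5689752382701 281.4880049836062 209.17682075520958 [-0.14382964  0.          0.          0.          0.        ] [[ 0.52318512 -0.58791702  0.61695292  1.27070045]
 [ 0.85215221  0.35183133 -0.3873646  -0.54533556]
 [ 0.01067488  0.72840119  0.6850677   0.98725157]
 [ 0.          0.          0.          1.        ]]
side 438.1049010467181 281.1125122124183 206.03688589645154 [0.01947097 0.         0.         0.         0.        ] [[-0.95035748  0.19517914 -0.24233401  0.13394734]
 [-0.31096195 -0.62354002  0.7172869   0.9860734 ]
 [-0.01110551  0.75703563  0.65327921  0.98257694]
 [ 0.          0.          0.          1.        ]]
wrist 334.71949983546926 279.3684297740742 204.29670567317675 [-0.03154978  0.          0.          0.          0.        ] [[ 0.25679271  0.91252507  0.31836378  0.2479017 ]
 [-0.96646203  0.24346139  0.08171716 -0.60649057]
 [-0.00294033 -0.32867088  0.94443994  0.37178124]
 [ 0.          0.          0.          1.        ]]
```

View pics/scene0.png

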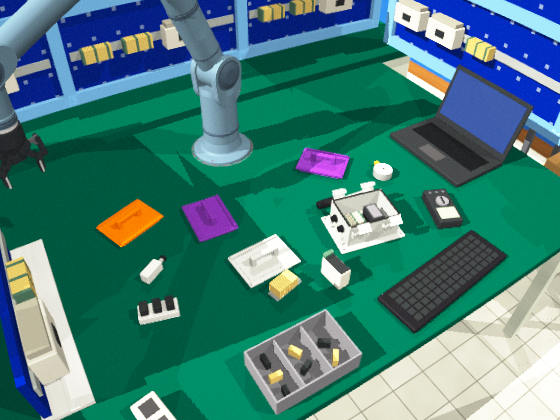

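View pics/side0.png

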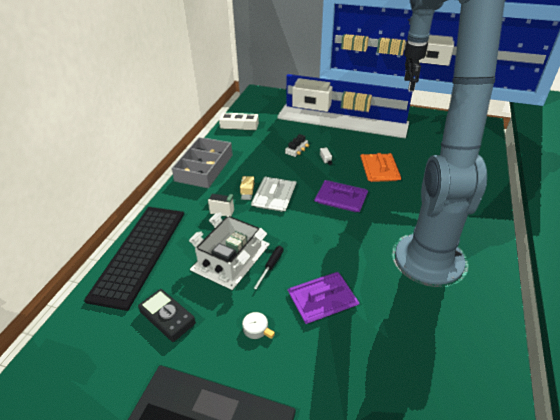

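View pics/wrist0.png

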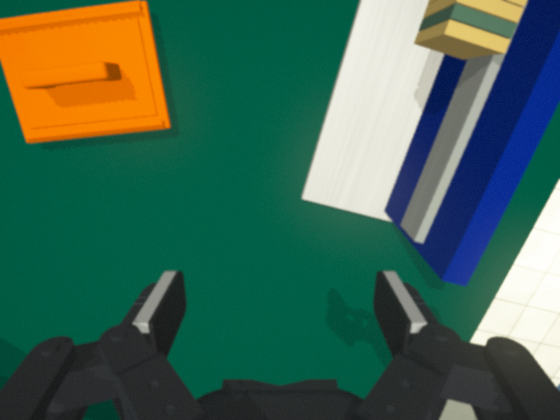

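```bash
cat > h.py <<'E'
import numpy as np, cv2
from scipy.spatial.transform import Rotation as R
def K(c): return np.array([[c["fx"],0,c["cx"]],[0,c["fy"],c["cy"]],[0,0,1.]])
def ray(c,px):
    p=cv2.undistortPoints(np.array([[px]],float),K(c),np.array(c["dist"],float))[0,0]
    d=c["pose"][:3,:3]@np.array([p[0],-p[1],-1.]); return c["pose"][:3,3],d/np.linalg.norm(d)
def tri(obs):
    A=np.zeros((3,3));b=np.zeros(3);rs=[]
    for c,px in obs:
        o,d=ray(c,px);P=np.eye(3)-np.outer(d,d);A+=P;b+=P@o;rs.append((o,d,P))
    X=np.linalg.solve(A,b);return X,[np.linalg.norm(P@(X-o)) for o,d,P in rs]
def atz(c,px,z):
    o,d=ray(c,px);return o+d*(z-o[2])/d[2]
def proj(c,X):
    X=np.atleast_2d(X).astype(float);T=np.linalg.inv(c["pose"]);p=X@T[:3,:3].T+T[:3,3]
    p=p*[1,-1,-1];return cv2.projectPoints(p.reshape(-1,1,3),np.zeros(3),np.zeros(3),K(c),np.array(c["dist"],float))[0].reshape(-1,2)
def crop(img,x0,y0,w,h,s,name):
    cv2.imwrite(name,cv2.resize(img[y0:y0+h,x0:x0+w],None,fx=s,fy=s,interpolation=cv2.INTER_CUBIC))
def todo(s,pos,yawR):
    "shift in tool axes cm, rotvec deg from state s to target"
    Rt=R.from_quat(s["orientation"]); return np.round(Rt.inv().apply(np.array(pos)-s["position"])*100,2), np.round((Rt.inv()*yawR).as_rotvec(degrees=True),2)
E
python3 - <<'E'
from h import *
import pickle
from plant import arm
C={n:arm.camera(n) for n in ["scene","side"]}
pickle.dump(C,open("c0.pkl","wb"))
crop(C["scene"]["img"],210,150,200,150,4,"pics/sc1.png")
crop(C["side"]["img"],170,160,150,130,5,"pics/sd1.png")
E
```

```text
(no output)
```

View pics/sc1.png

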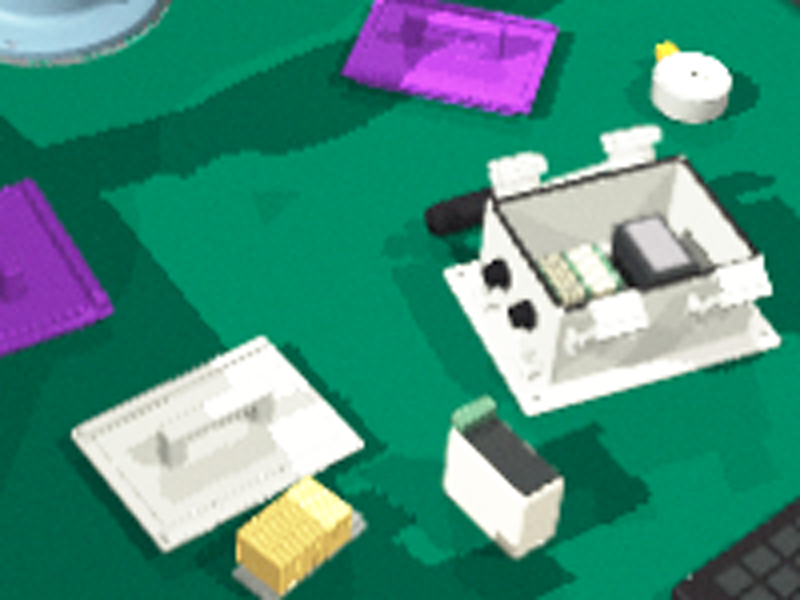

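View pics/sd1.png

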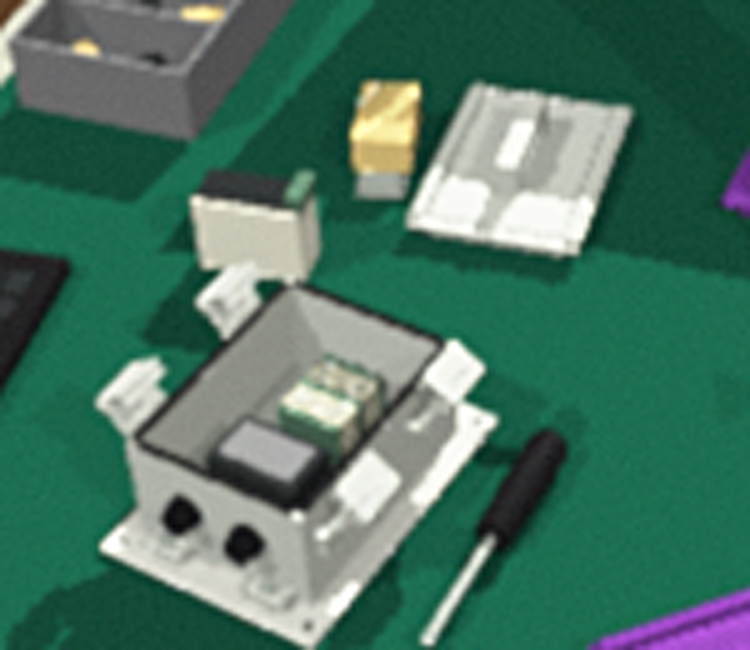

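```bash
python3 - <<'E'
from h import *
import pickle
C=pickle.load(open("c0.pkl","rb"))
a,b=C["scene"],C["side"]
sc=lambda x,y:(210+x/4,150+y/4); sd=lambda x,y:(170+x/5,160+y/5)
def rep(n,P,L):
    Q=[]
    for (p,q) in P:
        X,r=tri([(a,sc(*p)),(b,sd(*q))]);Q.append(X);print(n,X.round(4),np.round(r,4))
    Q=np.array(Q);print(n,"c",Q.mean(0).round(4),[round(np.linalg.norm(Q[i]-Q[(i+1)%4]),4) for i in range(4)],[round(np.degrees(np.arctan2(*(Q[(i+1)%4]-Q[i])[1::-1])),2) for i in range(4)])
rep("box",[((497,200),(440,343)),((680,158),(290,505)),((757,262),(140,437)),((560,305),(297,287))],0)
rep("lid",[((72,435),(632,108)),((265,338),(578,253)),((364,445),(410,225)),((168,550),(475,85))],0)
E
```

```text
box [0.5012 0.1159 0.0828] [0.0002 0.0002]
box [0.5343 0.2607 0.0828] [0.0011 0.0011]
box [0.6416 0.2372 0.0782] [0.0025 0.0025]
box [0.6049 0.0924 0.0786] [0.0009 0.0009]
box c [0.5705 0.1766 0.0806] [np.float64(0.1485), np.float64(0.1099), np.float64(0.1494), np.float64(0.1064)] [np.float64(77.13), np.float64(-12.34), np.float64(-104.23), np.float64(167.23)]
lid [ 0.484  -0.2222  0.0128] [0.0017 0.0017]
lid [ 0.4731 -0.0618  0.0113] [0.0008 0.0008]
lid [ 0.592  -0.0559  0.0102] [0.0014 0.0014]
lid [ 0.6022 -0.2139  0.0129] [0.0022 0.0022]
lid c [ 0.5378 -0.1384  0.0118] [np.float64(0.1607), np.float64(0.119), np.float64(0.1584), np.float64(0.1185)] [np.float64(93.88), np.float64(2.87), np.float64(-86.31), np.float64(-175.98)]
```

The uncoloured grey/white lid at scene (264,260) and side (274,193) is the target. The orange lid at (130,222) and the purple ones at (210,217) and (323,162) are look-alikes. Its triangulated size of 119 x 160 mm fits, and the enlarged crop confirms it.

```bash
cat >> h.py <<'E'
def yawR(deg):
    "tool down, tool x at world yaw deg"
    return R.from_euler('z',deg,degrees=True)*R.from_rotvec([np.pi,0,0])
def plan(s,pos,deg,n,hand):
    p=np.array(s["position"]);Rt=R.from_quat(s["orientation"]);T=yawR(deg)
    full=(Rt.inv()*T).as_rotvec();out=[];dp=(np.array(pos)-p)/n
    for i in range(n):
        sh=Rt.inv().apply(dp)*100;out.append([*np.round(sh,2),*np.round(np.degrees(full/n),2),hand]);Rt=Rt*R.from_rotvec(full/n)
    for o in out:print([float(v) for v in o])
def st(s):
    Rt=R.from_quat(s["orientation"]).as_matrix()
    print("t",round(s["time"],2),"p",s["position"].round(4),"yaw",round(np.degrees(np.arctan2(Rt[1,0],Rt[0,0])),2),"z",Rt[:,2].round(3),"F",s["ft_force"].round(2),"M",s["moment"].round(2),"w",round(s["gripper_width"],4))
E
python3 - <<'E'
from h import *
from plant import arm
s=arm.sense();st(s);plan(s,[.538,-.138,.25],93.5,16,0.5)
E
```

```text
t 0.25 p [ 0.1663 -0.628   0.2476] yaw 14.84 z [-0.     0.001 -1.   ] F [ 0.34 -0.41  0.4 ] M [ 0.05 -0.01 -0.02] w 0.0856
[3.03, -2.37, -0.01, -0.0, -0.0, -4.92, 0.5]
[3.22, -2.1, -0.01, -0.0, -0.0, -4.92, 0.5]
[3.39, -1.81, -0.01, -0.0, -0.0, -4.92, 0.5]
[3.53, -1.52, -0.01, -0.0, -0.0, -4.92, 0.5]
[3.65, -1.21, -0.01, -0.0, -0.0, -4.92, 0.5]
[3.74, -0.89, -0.01, -0.0, -0.0, -4.92, 0.5]
[3.8, -0.57, -0.01, -0.0, -0.0, -4.92, 0.5]
[3.84, -0.24, -0.01, -0.0, -0.0, -4.92, 0.5]
[3.84, 0.09, -0.01, -0.0, -0.0, -4.92, 0.5]
[3.82, 0.42, -0.01, -0.0, -0.0, -4.92, 0.5]
[3.77, 0.75, -0.01, -0.0, -0.0, -4.92, 0.5]
[3.69, 1.07, -0.01, -0.0, -0.0, -4.92, 0.5]
[3.59, 1.38, -0.01, -0.0, -0.0, -4.92, 0.5]
[3.46, 1.68, -0.01, -0.0, -0.0, -4.92, 0.5]
[3.3, 1.97, -0.01, -0.0, -0.0, -4.92, 0.5]
[3.12, 2.25, -0.02, -0.0, -0.0, -4.92, 0.5]
```

{"api": "arm_command", "payload": {"plan": [[4.0, -3.1, 0, 0, 0, -6.5, 0.5], [4.3, -2.6, 0, 0, 0, -6.5, 0.5], [4.6, -2.1, 0, 0, 0, -6.5, 0.5], [4.8, -1.6, 0, 0, 0, -6.5, 0.5], [4.9, -1.0, 0, 0, 0, -6.5, 0.5], [5.0, -0.5, 0, 0, 0, -6.5, 0.5], [5.0, 0.0, 0, 0, 0, -6.5, 0.5], [5.0, 0.6, 0, 0, 0, -6.5, 0.5]]}}

```text
time: 1.25
position: [0.4085, -0.3002, 0.2464]
orientation: [0.83, 0.558, -0.002, 0.001]
ft_force: [0.8, -0.5, 1.3]
gripper_width: 0.0426
```

```bash
python3 - <<'E'
from h import *
from plant import arm
s=arm.sense();st(s);plan(s,[.538,-.138,.25],93.5,6,0.5)
E
```

```text
t 1.25 p [ 0.4085 -0.3002  0.2464] yaw 67.83 z [-0.002 -0.003 -1.   ] F [ 0.8  -0.46  1.29] M [-0.04 -0.01 -0.03] w 0.0426
[3.32, 0.98, -0.07, -0.01, 0.03, -4.28, 0.5]
[3.24, 1.22, -0.07, -0.01, 0.03, -4.28, 0.5]
[3.14, 1.46, -0.07, -0.01, 0.03, -4.28, 0.5]
[3.02, 1.69, -0.07, -0.01, 0.03, -4.28, 0.5]
[2.88, 1.91, -0.06, -0.01, 0.03, -4.28, 0.5]
[2.73, 2.12, -0.06, -0.01, 0.03, -4.28, 0.5]
```

Tracking is good.

{"api": "arm_command", "payload": {"plan": [[3.3, 1.0, -0.05, 0, 0, -4.3, 0.5], [3.25, 1.2, -0.05, 0, 0, -4.3, 0.5], [3.15, 1.5, -0.05, 0, 0, -4.3, 0.5], [3.0, 1.7, -0.05, 0, 0, -4.3, 0.5], [2.9, 1.9, -0.05, 0, 0, -4.3, 0.5], [2.7, 2.1, -0.05, 0, 0, -4.3, 0.5], [0, 0, 0, 0, 0, 0, 0.5], [0, 0, 0, 0, 0, 0, 0.5]]}}

```text
time: 2.25
position: [0.5417, -0.1264, 0.2491]
orientation: [0.676, 0.737, -0.001, 0.001]
ft_force: [0.3, -0.6, 0.3]
gripper_width: 0.0429
```

```bash
python3 - <<'E'
from h import *
import pickle
from plant import arm
s=arm.sense();st(s)
c=arm.camera("wrist");cv2.imwrite("pics/w1.png",c["img"]);pickle.dump((c,s),open("w1.pkl","wb"))
E
```

```text
t 2.25 p [ 0.5417 -0.1264  0.2491] yaw 95.0 z [-0.    -0.003 -1.   ] F [ 0.3  -0.56  0.3 ] M [ 0.02  0.01 -0.04] w 0.0429
```

View pics/w1.png

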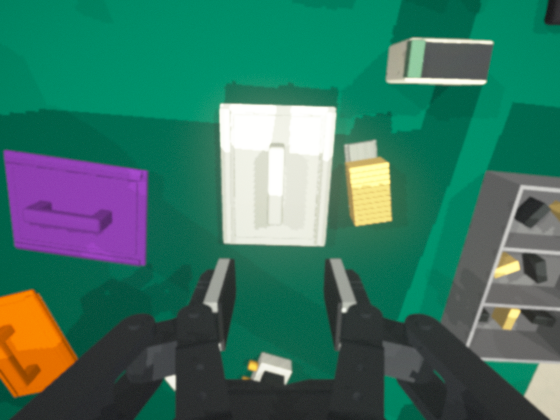

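```bash
python3 - <<'E'
from h import *
c=cv2.imread("pics/w1.png");crop(c,205,90,145,145+20,3.6,"pics/w1c.png")
E
```

```text
(no output)
```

View pics/w1c.png

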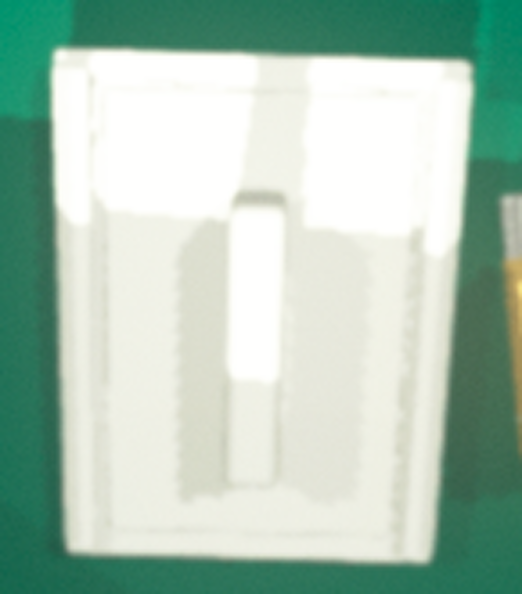

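```bash
cat >> h.py <<'E'
from scipy.optimize import least_squares
def xf(q,P,z0=0):
    x,y,t=q[:3];c,s=np.cos(t),np.sin(t);P=np.asarray(P,float)
    return np.c_[x+c*P[:,0]-s*P[:,1],y+s*P[:,0]+c*P[:,1],P[:,2]+z0]
def lidpts():
    P=[]
    for sx in(-1,1):
        for sy in(-1,1):
            for z in(.010,.015):P.append((sx*.06,sy*.08,z))
            P.append((sx*.055,sy*.08,.0203))
    return P
def sil_fit(c,mask,q0,z0=0,free3=False):
    cn=max(cv2.findContours(mask,cv2.RETR_EXTERNAL,cv2.CHAIN_APPROX_NONE)[0],key=cv2.contourArea)
    h=cn[:,0].astype(np.float32)
    def f(q):
        m=cv2.convexHull(proj(c,xf(q,lidpts(),z0 if not free3 else q[3])).astype(np.float32))
        return np.array([cv2.pointPolygonTest(m,(float(p[0]),float(p[1])),True) for p in h])-(-0.0)
    r=least_squares(f,q0,loss="soft_l1",f_scale=1,diff_step=1e-4,x_scale=[.01]*len(q0));return r.x,np.abs(r.fun).mean(),len(h)
E
python3 - <<'E'
from h import *
import pickle
c,s=pickle.load(open("w1.pkl","rb"))
hsv=cv2.cvtColor(c["img"],cv2.COLOR_BGR2HSV)
m=((hsv[...,1]<70)&(hsv[...,2]>110)).astype(np.uint8)*255
w=np.zeros_like(m);w[95:252,212:341]=255;m&=w
m=cv2.morphologyEx(m,cv2.MORPH_OPEN,np.ones((3,3)))
cv2.imwrite("pics/w1m.png",m)
q,e,n=sil_fit(c,m,[.538,-.138,np.radians(3.5)]);print(q[:2].round(4),np.degrees(q[2]).round(2),e,n)
q2,e,n=sil_fit(c,m,[.538,-.138,np.radians(3.5),0.]  ,free3=True);print(q2.round(4),np.degrees(q2[2]).round(2),e,n)
# handle: crop px -> image
g=lambda x,y:(205+x/3.6,90+y/3.6)
for p in [(231,207),(284,207),(228,485),(272,485)]:print(atz(c,g(*p),.047).round(4))
s["position"];st(s)
E
```

```text
[ 0.5381 -0.1379] 3.36 0.9344441065488028 492
[ 5.381e-01 -1.379e-01  6.110e-02  1.000e-04] 3.5 0.9319829313706524 492
[ 0.5288 -0.0982  0.047 ]
[ 0.5431 -0.097   0.047 ]
[ 0.5343 -0.1797  0.047 ]
[ 0.5471 -0.1786  0.047 ]
t 2.25 p [ 0.5417 -0.1264  0.2491] yaw 95.0 z [-0.    -0.003 -1.   ] F [ 0.3  -0.56  0.3 ] M [ 0.02  0.01 -0.04] w 0.0429
```

```bash
python3 - <<'E'
from h import *
from plant import arm
s=arm.sense();plan(s,[.538,-.138,.08],93.4,1,0.5)
E
```

```text
[-1.12, -0.48, 16.92, -0.0, 0.14, 1.6, 0.5]
```

{"api": "arm_command", "payload": {"plan": [[-0.6, -0.25, 3.0, 0, 0.1, 0.8, 0.5], [-0.5, -0.25, 4.0, 0, 0, 0.8, 0.5], [0, 0, 4.0, 0, 0, 0, 0.5], [0, 0, 4.0, 0, 0, 0, 0.5], [0, 0, 2.0, 0, 0, 0, 0.5], [0, 0, 0, 0, 0, 0, 0.5], [0, 0, 0, 0, 0, 0, 0.5], [0, 0, 0, 0, 0, 0, 0.5]]}}

```text
time: 3.3
position: [0.5358, -0.1513, 0.0779]
orientation: [0.693, 0.72, -0.002, 0.005]
ft_force: [-0.4, -0.2, -1.2]
gripper_width: 0.0424
```

```bash
python3 - <<'E'
from h import *
from plant import arm
s=arm.sense();st(s);plan(s,[.538,-.138,.039],93.4,1,0.5)
E
```

```text
t 3.3 p [ 0.5358 -0.1513  0.0779] yaw 92.18 z [ 0.004 -0.01  -1.   ] F [-0.4  -0.17 -1.16] M [ 0.01  0.02 -0.02] w 0.0424
[1.36, 0.26, 3.88, 0.19, 0.55, -1.22, 0.5]
```

{"api": "arm_command", "payload": {"plan": [[0.7, 0.15, 1.0, 0.1, 0.3, -0.6, 0.5], [0.6, 0.1, 1.0, 0.1, 0.25, -0.6, 0.5], [0, 0, 1.0, 0, 0, 0, 0.5], [0, 0, 0.8, 0, 0, 0, 0.5], [0, 0, 0, 0, 0, 0, 0.5], [0, 0, 0, 0, 0, 0, 0.5], [0, 0, 0, 0, 0, 0, 0.5], [0, 0, 0, 0, 0, 0, 0.5]]}}

```text
time: 4.3
position: [0.5397, -0.1374, 0.039]
orientation: [0.685, 0.728, 0.001, 0.001]
ft_force: [-0.1, 0.3, -0.1]
gripper_width: 0.0429
```

```bash
python3 - <<'E'
from h import *
from plant import arm
s=arm.sense();st(s);plan(s,[.538,-.138,.039],93.4,1,0.5)
E
```

```text
t 4.3 p [ 0.5397 -0.1374  0.039 ] yaw 93.49 z [ 0.003 -0.    -1.   ] F [-0.07  0.25 -0.14] M [ 0.02 -0.   -0.01] w 0.0429
[-0.05, -0.17, 0.0, 0.18, 0.03, 0.09, 0.5]
```

{"api": "arm_command", "payload": {"plan": [[-0.05, -0.15, 0, 0.15, 0, 0, 1], [0, 0, 0, 0, 0, 0, 1], [0, 0, 0, 0, 0, 0, 1], [0, 0, 0, 0, 0, 0, 1], [0, 0, 0, 0, 0, 0, 1], [0, 0, -2, 0, 0, 0, 1], [0, 0, -4, 0, 0, 0, 1], [0, 0, -5, 0, 0, 0, 1]]}}

```text
time: 5.3
position: [0.533, -0.1372, 0.1484]
orientation: [0.685, 0.729, -0.003, -0.005]
ft_force: [0.9, -0.2, -2.0]
gripper_width: 0.0148
```

```bash
python3 - <<'E'
from h import *
from plant import arm
s=arm.sense();st(s);
c=arm.camera("wrist");cv2.imwrite("pics/w2.png",c["img"])
plan(s,[.535,.03,.27],77.5+2,6,1)
E
```

```text
t 5.3 p [ 0.533  -0.1372  0.1484] yaw 93.52 z [-0.012  0.003 -1.   ] F [ 0.89 -0.25 -1.98] M [-0.03 -0.12 -0.01] w 0.0148
[2.79, 0.18, -2.02, -0.12, -0.02, 2.34, 1.0]
[2.79, 0.07, -2.02, -0.12, -0.02, 2.34, 1.0]
[2.79, -0.04, -2.02, -0.12, -0.02, 2.34, 1.0]
[2.79, -0.15, -2.02, -0.12, -0.02, 2.34, 1.0]
[2.78, -0.26, -2.02, -0.12, -0.02, 2.34, 1.0]
[2.76, -0.37, -2.03, -0.12, -0.02, 2.34, 1.0]
```

View pics/w2.png

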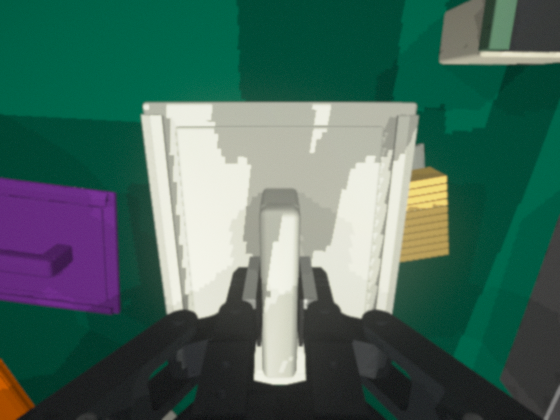

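{"api": "arm_command", "payload": {"plan": [[1.8, 0.1, -2.5, 0, 0, 2.7, 1], [1.8, 0.1, -2.5, 0, 0, 2.7, 1], [1.8, 0, -2.5, 0, 0, 2.7, 1], [1.8, 0, -2.5, 0, 0, 2.7, 1], [1.8, 0, -2.5, 0, 0, 2.7, 1], [1.8, 0, -2.5, 0, 0, 2.7, 1], [0, 0, 0, 0, 0, 0, 1], [0, 0, 0, 0, 0, 0, 1]]}}

```text
time: 6.35
position: [0.5439, -0.0266, 0.3174]
orientation: [0.783, 0.622, 0.001, 0.004]
ft_force: [-0.3, 0.1, -2.5]
gripper_width: 0.0151
```

```bash
python3 - <<'E'
from h import *
from plant import arm
import pickle
s=arm.sense();st(s);
c=arm.camera("wrist");cv2.imwrite("pics/w3.png",c["img"]);pickle.dump((c,s),open("w3.pkl","wb"))
E
```

```text
t 6.35 p [ 0.5439 -0.0266  0.3174] yaw 76.96 z [ 0.006 -0.006 -1.   ] F [-0.27  0.08 -2.53] M [-0.07  0.01  0.01] w 0.0151
```

View pics/w3.png

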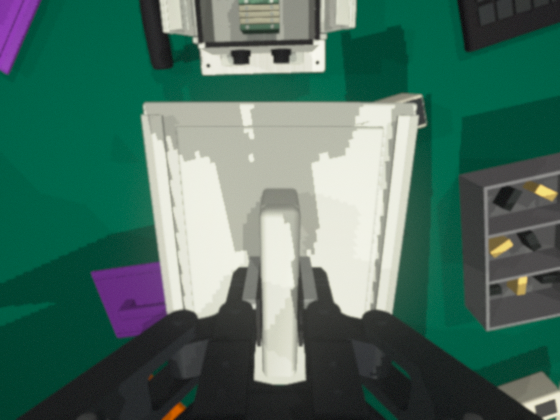

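```bash
python3 - <<'E'
from h import *
c=cv2.imread("pics/w3.png");crop(c,155,0,210,85,3.8,"pics/w3c.png")
E
```

```text
(no output)
```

View pics/w3c.png

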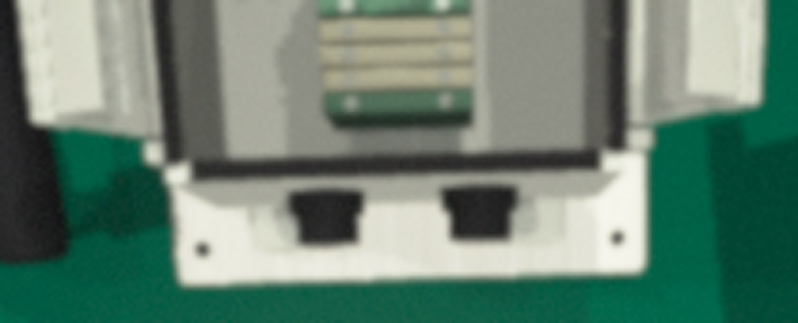

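```bash
python3 - <<'E'
from h import *
import pickle
c,s=pickle.load(open("w3.pkl","rb"))
g=lambda x,y:(155+x/3.8,y/3.8)
for n,p,z in [("sealLo L",(190,181),.08),("sealLo R",(602,168),.08),("sealHi L",(195,160),.082),("sealHi R",(600,148),.082),("Lstrip out top",(155,10),.082),("Lstrip out low",(165,155),.082),("Rstrip out top",(630,10),.082),("Rstrip out low",(630,135),.082),("blkL",(178,172),.08),("blkR",(611,158),.08)]:
    print(n,atz(c,g(*p),z).round(4))
E
```

```text
sealLo L [0.501  0.1087 0.08  ]
sealLo R [0.6062 0.0875 0.08  ]
sealHi L [0.5041 0.1129 0.082 ]
sealHi R [0.6064 0.0921 0.082 ]
Lstrip out top [0.5043 0.1483 0.082 ]
Lstrip out low [0.4969 0.1158 0.082 ]
Rstrip out top [0.62   0.1215 0.082 ]
Rstrip out low [0.6145 0.0934 0.082 ]
blkL [0.4986 0.1114 0.08  ]
blkR [0.609  0.0893 0.08  ]
```

```bash
python3 - <<'E'
from h import *
from plant import arm
s=arm.sense();plan(s,[.56,.125,.30],78,4,1)
E
```

```text
[3.78, -0.47, 0.42, 0.11, 0.05, -0.26, 1.0]
[3.78, -0.45, 0.43, 0.11, 0.05, -0.26, 1.0]
[3.78, -0.43, 0.43, 0.11, 0.05, -0.26, 1.0]
[3.78, -0.41, 0.43, 0.11, 0.05, -0.26, 1.0]
```

{"api": "arm_command", "payload": {"plan": [[3.0, -0.35, 0.35, 0.1, 0.05, -0.2, 1], [3.0, -0.35, 0.35, 0.1, 0.05, -0.2, 1], [3.0, -0.35, 0.35, 0.1, 0.05, -0.2, 1], [3.0, -0.35, 0.35, 0.1, 0.05, -0.2, 1], [2.4, -0.35, 0.3, 0, 0, -0.2, 1], [0, 0, 0, 0, 0, 0, 1], [0, 0, 0, 0, 0, 0, 1], [0, 0, 0, 0, 0, 0, 1]]}}

```text
time: 7.4
position: [0.5551, 0.1062, 0.2875]
orientation: [0.782, 0.623, -0.01, -0.003]
ft_force: [0.5, 0.5, -1.9]
gripper_width: 0.0148
```

```bash
python3 - <<'E'
from h import *
from plant import arm
import pickle
s=arm.sense();st(s);
C={n:arm.camera(n) for n in ["wrist","scene","side"]}
pickle.dump((C,s),open("w4.pkl","wb"));cv2.imwrite("pics/w4.png",C["wrist"]["img"])
crop(C["wrist"]["img"],120,0,280,210,2.85,"pics/w4c.png")
E
```

```text
t 7.4 p [0.5551 0.1062 0.2875] yaw 77.05 z [-0.02  -0.007 -1.   ] F [ 0.54  0.55 -1.92] M [ 0.01 -0.07 -0.07] w 0.0148
```

View pics/w4c.png

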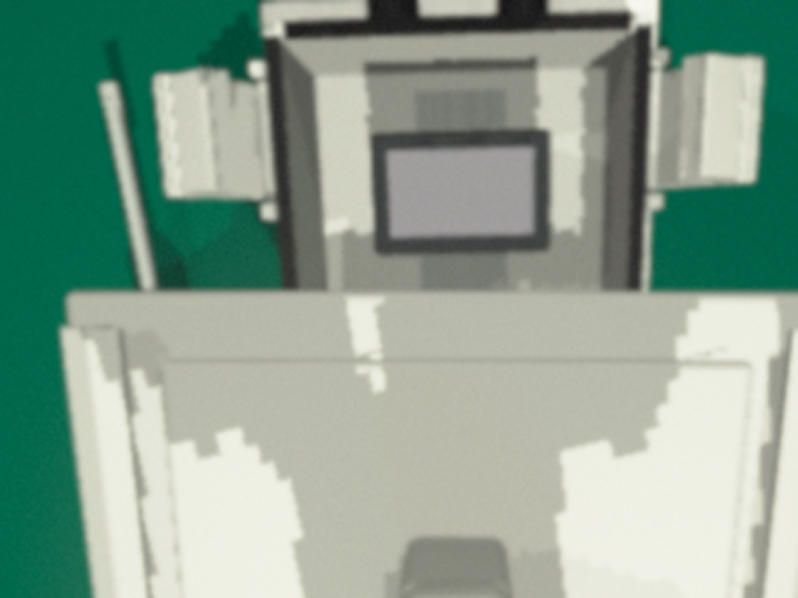

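```bash
python3 - <<'E'
from h import *
import pickle
C,s=pickle.load(open("w4.pkl","rb"));c=C["wrist"]
g=lambda x,y:(120+x/2.85,y/2.85)
def A(n,p,z):
    X=atz(c,g(*p),z);print(n,X.round(4));return X
a=A("in L",(288,38),.082);b=A("in R",(632,25),.082)
a2=A("out L",(286,22),.082);b2=A("out R",(632,10),.082)
l1=A("L in",(279,45),.082);l2=A("L in",(297,288),.082)
k1=A("L out",(263,45),.082);k2=A("L out",(283,288),.082)
r1=A("R out",(650,45),.082);r2=A("R out",(641,288),.082)
for u,v in[(a,b),(a2,b2),(l1,l2),(k1,k2),(r1,r2)]:print(np.degrees(np.arctan2(*(v-u)[1::-1])).round(2))
crop(c["img"],120,85,315,40,2.5,"pics/w4d.png")
E
```

```text
in L [0.5339 0.26   0.082 ]
in R [0.6375 0.2396 0.082 ]
out L [0.5345 0.2644 0.082 ]
out R [0.6381 0.2437 0.082 ]
L in [0.5306 0.2588 0.082 ]
L in [0.5163 0.1878 0.082 ]
L out [0.5258 0.26   0.082 ]
L out [0.5117 0.1889 0.082 ]
R out [0.6419 0.233  0.082 ]
R out [0.6274 0.1625 0.082 ]
-11.14
-11.32
-101.44
-101.21
-101.63
```

View pics/w4d.png

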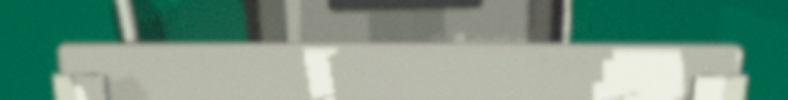

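```bash
python3 - <<'E'
from h import *
import pickle
C,s=pickle.load(open("w4.pkl","rb"))
for c,s in [(C["wrist"],s),pickle.load(open("w3.pkl","rb"))]:
    Rt=R.from_quat(s["orientation"])
    for px in[(143.5,102.6),(417,102.6)]:
        o,d=ray(c,px);o=Rt.inv().apply(o-s["position"]);d=Rt.inv().apply(d)
        for z in(.024,):print((o+d*(z-o[2])/d[2]).round(4))
    T=np.eye(4);T[:3,:3]=Rt.as_matrix();T[:3,3]=s["position"];print((np.linalg.inv(T)@c["pose"]).round(3)[:3].tolist())
E
```

```text
[ 0.0789 -0.0586  0.024 ]
[0.079  0.0587 0.024 ]
[[0.001, 0.945, 0.328, 0.084], [1.0, -0.001, -0.0, -0.0], [0.0, 0.328, -0.945, -0.125]]
[ 0.0789 -0.0586  0.024 ]
[0.079  0.0587 0.024 ]
[[0.001, 0.945, 0.328, 0.084], [1.0, -0.001, -0.0, -0.0], [-0.0, 0.328, -0.945, -0.125]]
```

```bash
python3 - <<'E'
from h import *
from plant import arm
s=arm.sense();plan(s,[.5703,.1762,.17],78.6,5,1)
E
```

```text
[1.45, 0.02, 2.34, -0.19, 0.12, -0.31, 1.0]
[1.44, 0.02, 2.35, -0.19, 0.12, -0.31, 1.0]
[1.44, 0.02, 2.35, -0.19, 0.12, -0.31, 1.0]
[1.43, 0.02, 2.35, -0.19, 0.12, -0.31, 1.0]
[1.43, 0.02, 2.36, -0.19, 0.12, -0.31, 1.0]
```

{"api": "arm_command", "payload": {"plan": [[1.4, 0, 2.0, -0.2, 0.1, -0.3, 1], [1.4, 0, 2.0, -0.2, 0.1, -0.3, 1], [1.4, 0, 2.0, -0.2, 0.1, -0.3, 1], [1.4, 0, 2.0, -0.2, 0.1, -0.3, 1], [1.0, 0, 1.5, -0.2, 0.1, -0.3, 1], [0, 0, 1.0, 0, 0, 0, 1], [0, 0, 0, 0, 0, 0, 1], [0, 0, 0, 0, 0, 0, 1]]}}

```text
time: 8.55
position: [0.5721, 0.1696, 0.1796]
orientation: [0.776, 0.631, 0.001, 0.003]
ft_force: [-0.7, -0.3, -3.0]
gripper_width: 0.0148
```

```bash
python3 - <<'E'
from h import *
from plant import arm
s=arm.sense();st(s);plan(s,[.5703,.1762,.135],78.6,1,1)
E
```

```text
t 8.55 p [0.5721 0.1696 0.1796] yaw 78.27 z [ 0.005 -0.004 -1.   ] F [-0.73 -0.29 -2.96] M [-0.    0.01 -0.  ] w 0.0148
[0.62, -0.34, 4.46, 0.35, 0.14, -0.33, 1.0]
```

{"api": "arm_command", "payload": {"plan": [[0.3, -0.15, 1.0, 0.2, 0.1, -0.2, 1], [0.2, -0.1, 1.0, 0.1, 0, -0.1, 1], [0, 0, 1.0, 0, 0, 0, 1], [0, 0, 1.0, 0, 0, 0, 1], [0, 0, 0.3, 0, 0, 0, 1], [0, 0, 0, 0, 0, 0, 1], [0, 0, 0, 0, 0, 0, 1], [0, 0, 0, 0, 0, 0, 1]]}}

```text
time: 9.55
position: [0.5721, 0.1743, 0.1349]
orientation: [0.775, 0.633, 0.001, 0.001]
ft_force: [-0.6, 0.1, -3.3]
gripper_width: 0.0146
```

```bash
python3 - <<'E'
from h import *
from plant import arm
import pickle
s=arm.sense();st(s);plan(s,[.5703,.1762,.121],78.6,1,1)
C={n:arm.camera(n) for n in ["wrist","scene","side"]}
pickle.dump((C,s),open("w5.pkl","wb"));cv2.imwrite("pics/w5.png",C["wrist"]["img"])
crop(C["scene"]["img"],310,160,110,100,5,"pics/s5.png")
E
```

```text
t 9.55 p [0.5721 0.1743 0.1349] yaw 78.47 z [ 0.003 -0.001 -1.   ] F [-0.62  0.06 -3.25] M [ 0.02  0.02 -0.05] w 0.0146
[0.15, -0.22, 1.39, 0.18, 0.01, -0.13, 1.0]
```

View pics/w5.png

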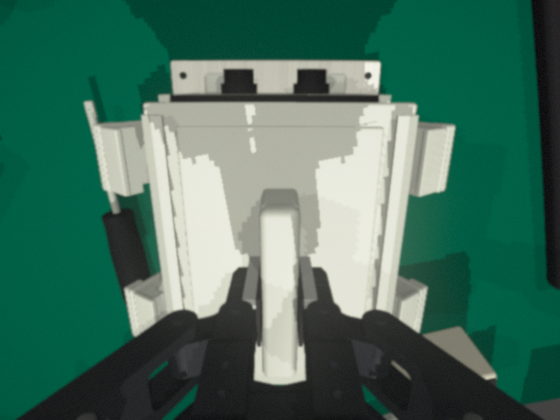

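View pics/s5.png

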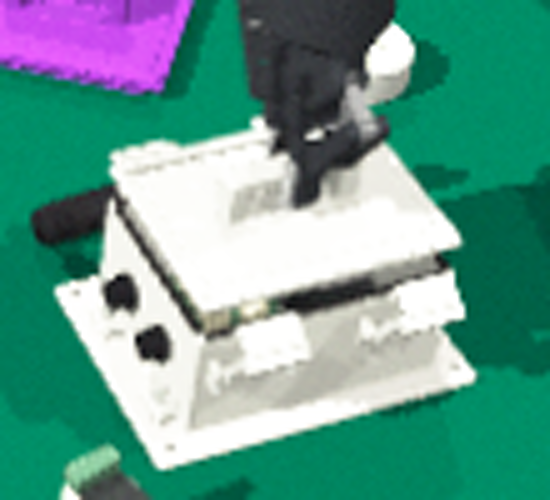

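{"api": "arm_command", "payload": {"plan": [[0.15, -0.2, 0.3, 0.2, 0, -0.1, 1], [0, 0, 0.4, 0, 0, 0, 1], [0, 0, 0.2, 0, 0, 0, 1], [0, 0, 0, 0, 0, 0, 1], [0, 0, 0, 0, 0, 0, 1], [0, 0, 0, 0, 0, 0, 1], [0, 0, 0, 0, 0, 0, 1], [0, 0, 0, 0, 0, 0, 1]]}}

```text
time: 10.7
position: [0.5704, 0.1763, 0.1255]
orientation: [0.774, 0.633, -0.0, -0.0]
ft_force: [0.0, 0.8, -2.6]
gripper_width: 0.0147
```

```bash
python3 - <<'E'
from h import *
from plant import arm
s=arm.sense();st(s);plan(s,[.5703,.1762,.111],78.6,1,1)
c=arm.camera("wrist");crop(c["img"],100,40,350,100,2.2,"pics/w6.png")
E
```

```text
t 10.7 p [0.5704 0.1763 0.1255] yaw 78.58 z [-0. -0. -1.] F [ 0.02  0.82 -2.63] M [ 0.08  0.02 -0.03] w 0.0147
[-0.01, -0.01, 1.45, -0.02, 0.01, -0.02, 1.0]
```

View pics/w6.png

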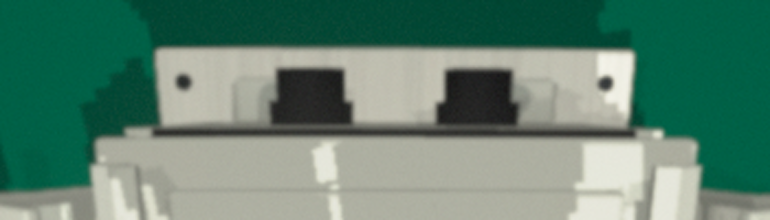

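{"api": "arm_command", "payload": {"plan": [[0, 0, 0.3, 0, 0, 0, 1], [0, 0, 0.3, 0, 0, 0, 1], [0, 0, 0.3, 0, 0, 0, 1], [0, 0, 0.3, 0, 0, 0, 1], [0, 0, 0.1, 0, 0, 0, 1], [0, 0, 0, 0, 0, 0, 1], [0, 0, 0, 0, 0, 0, 1], [0, 0, 0, 0, 0, 0, 1]]}}

```text
time: 11.75
position: [0.5704, 0.1762, 0.1116]
orientation: [0.774, 0.633, -0.0, -0.0]
ft_force: [-0.2, -0.2, -1.9]
gripper_width: 0.0147
```

```bash
python3 - <<'E'
from h import *
from plant import arm
s=arm.sense();st(s);plan(s,[.5703,.1762,.111],78.6,1,1)
c=arm.camera("wrist");crop(c["img"],100,40,350,100,2.2,"pics/w7.png")
E
```

```text
t 11.75 p [0.5704 0.1762 0.1116] yaw 78.57 z [-0. -0. -1.] F [-0.18 -0.19 -1.89] M [ 0.01 -0.   -0.  ] w 0.0147
[-0.01, -0.01, 0.06, -0.02, 0.02, -0.03, 1.0]
```

View pics/w7.png

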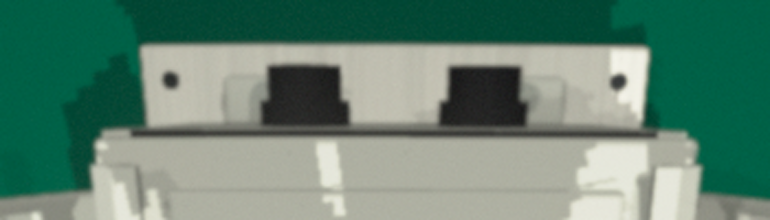

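{"api": "arm_command", "payload": {"plan": [[0, 0, 0.1, 0, 0, 0, 1], [0, 0, 0.05, 0, 0, 0, 1], [0, 0, 0, 0, 0, 0, 0.5], [0, 0, 0, 0, 0, 0, 0.5], [0, 0, 0, 0, 0, 0, 0.5], [0, 0, -2, 0, 0, 0, 0.5], [0, 0, -4, 0, 0, 0, 0.5], [0, 0, -5, 0, 0, 0, 0.5]]}}

```text
time: 12.8
position: [0.5691, 0.1758, 0.2224]
orientation: [0.774, 0.633, -0.002, -0.001]
ft_force: [0.8, 0.1, -0.6]
gripper_width: 0.0429
```

```bash
python3 - <<'E'
from h import *
from plant import arm
import pickle
s=arm.sense();st(s)
C={n:arm.camera(n) for n in ["wrist","scene","side"]}
pickle.dump((C,s),open("w8.pkl","wb"));cv2.imwrite("pics/w8.png",C["wrist"]["img"])
crop(C["scene"]["img"],310,160,110,100,5,"pics/s8.png")
crop(C["side"]["img"],180,200,110,100,5,"pics/d8.png")
E
```

```text
t 12.8 p [0.5691 0.1758 0.2224] yaw 78.61 z [-0.005 -0.001 -1.   ] F [ 0.82  0.06 -0.62] M [ 0.05 -0.04  0.02] w 0.0429
```

View pics/w8.png

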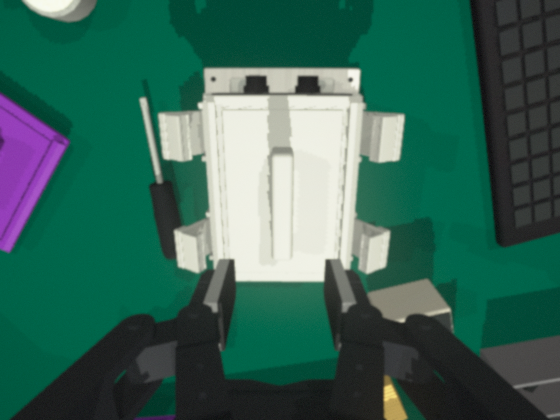

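View pics/s8.png

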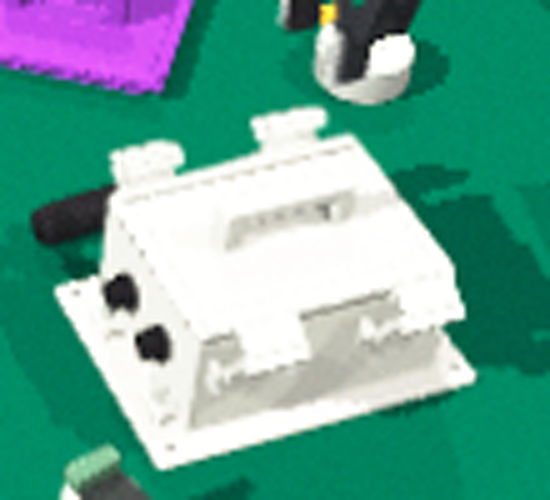

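View pics/d8.png

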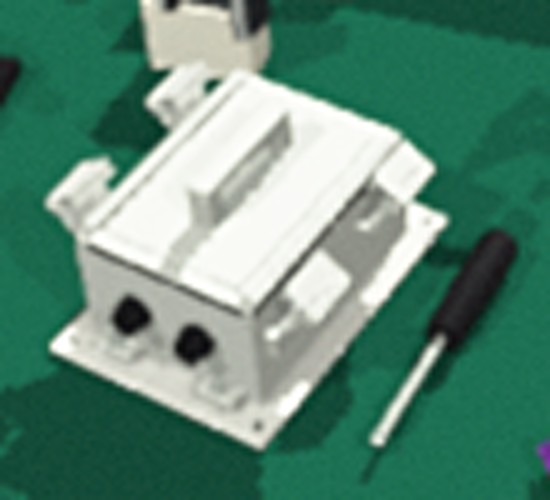

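```bash
python3 - <<'E'
from h import *
from plant import arm
import pickle
C,s=pickle.load(open("w8.pkl","rb"));print(s["qpos"].round(3))
c=C["wrist"]
B=lambda X:(R.from_euler('z',11.4,degrees=True).apply(np.asarray(X)-[.5703,.1762,0]))
for p in[(367,292),(432,281),(453,320),(375,318)]:print("sup",B(atz(c,p,.06)).round(4))
# lid fit
hsv=cv2.cvtColor(c["img"],cv2.COLOR_BGR2HSV)
for n,p,z in[("lid TL",(204,97),.087),("lid TR",(362,97),.087),("BL",(216,280),.087),("BR",(352,280),.087)]:print(n,B(atz(c,p,z)).round(4))
# clips: outer top edge of pads
for n,p in[("nl",(161,113)),("nl",(165,160)),("fl",(403,114)),("fl",(401,161)),("nr",(176,233)),("nr",(184,271)),("fr",(388,232)),("fr",(380,270))]:print(n,B(atz(c,p,.085)).round(4))
def L(x,y):return (R.from_euler('z',-11.4,degrees=True).apply([x,y,0])+[.5703,.1762,0]).round(4)
for n,x,y in[("nl",-.12,.048),("nr",-.12,-.048),("fl",.12,.048),("fr",.12,-.048)]:print(n,L(x,y))
E
```

```text
[ 0.147  0.38  -0.631  1.729  0.244  1.119 -0.757]
sup [ 0.0858 -0.1093  0.06  ]
sup [ 0.1496 -0.0966  0.06  ]
sup [ 0.1794 -0.1439  0.06  ]
sup [ 0.097  -0.1409  0.06  ]
lid TL [-0.0583  0.0776  0.087 ]
lid TR [0.0592 0.0777 0.087 ]
BL [-0.0589 -0.079   0.087 ]
BR [ 0.063  -0.0785  0.087 ]
nl [-0.0925  0.066   0.085 ]
nl [-0.0933  0.0296  0.085 ]
fl [0.0919 0.0655 0.085 ]
fl [0.0946 0.0292 0.085 ]
nr [-0.0909 -0.0339  0.085 ]
nr [-0.0875 -0.0711  0.085 ]
fr [ 0.0909 -0.0324  0.085 ]
fr [ 0.0878 -0.0694  0.085 ]
nl [0.4622 0.247  0.    ]
nr [0.4432 0.1529 0.    ]
fl [0.6974 0.1995 0.    ]
fr [0.6784 0.1054 0.    ]
```

```bash
cat >> h.py <<'E'
Y0=-11.4;B0=np.array([.5703,.1762,0])
def L(x,y,z):return R.from_euler('z',Y0,degrees=True).apply([x,y,z])+B0
def bl(X):return R.from_euler('z',-Y0,degrees=True).apply(np.asarray(X)-B0)
def go(s,x,y,z,n=1,deg=168.6,hand=1):
    print("local",(bl(s["position"])*1000).round(1),"Fbox",R.from_euler('z',-Y0,degrees=True).apply(s["ft_force"]).round(2));st(s);plan(s,L(x,y,z),deg,n,hand)
E
python3 - <<'E'
from h import *
from plant import arm
s=arm.sense();go(s,.128,.048,.2,10)
E
```

```text
local [  1.9   1.9 226.5] Fbox [ 0.48  0.15 -0.38]
t 12.95 p [0.5725 0.1777 0.2265] yaw 78.61 z [ 0.006  0.002 -1.   ] F [ 0.5   0.05 -0.38] M [ 0.02  0.07 -0.02] w 0.0426
[0.46, 1.26, 0.27, 0.04, 0.01, -9.0, 1.0]
[0.26, 1.32, 0.27, 0.04, 0.01, -9.0, 1.0]
[0.05, 1.34, 0.27, 0.04, 0.01, -9.0, 1.0]
[-0.16, 1.33, 0.27, 0.04, 0.01, -9.0, 1.0]
[-0.37, 1.29, 0.27, 0.04, 0.01, -9.0, 1.0]
[-0.57, 1.22, 0.27, 0.04, 0.01, -9.0, 1.0]
[-0.75, 1.11, 0.27, 0.04, 0.01, -9.0, 1.0]
[-0.91, 0.98, 0.27, 0.04, 0.01, -9.0, 1.0]
[-1.06, 0.83, 0.27, 0.04, 0.01, -9.0, 1.0]
[-1.17, 0.65, 0.27, 0.04, 0.01, -9.0, 1.0]
```

{"api": "arm_command", "payload": {"plan": [[0.45, 1.3, 0.3, 0, 0, -9, 1], [0.25, 1.3, 0.3, 0, 0, -9, 1], [0.05, 1.3, 0.3, 0, 0, -9, 1], [-0.15, 1.3, 0.3, 0, 0, -9, 1], [-0.35, 1.3, 0.3, 0, 0, -9, 1], [-0.55, 1.2, 0.3, 0, 0, -9, 1], [-0.75, 1.1, 0.3, 0, 0, -9, 1], [-0.9, 1.0, 0.3, 0, 0, -9, 1]]}}

```text
time: 13.95
position: [0.676, 0.1942, 0.1999]
orientation: [0.233, 0.973, -0.002, -0.0]
ft_force: [-0.6, 0.8, -0.2]
gripper_width: -0.0002
```

```bash
python3 - <<'E'
from h import *
from plant import arm
s=arm.sense();go(s,.128,.048,.18,3);print(s["qpos"].round(2))
E
```

```text
local [100.1  38.5 199.9] Fbox [-0.7   0.65 -0.2 ]
t 13.95 p [0.676  0.1942 0.1999] yaw 153.07 z [-0.002 -0.003 -1.   ] F [-0.56  0.78 -0.2 ] M [-0.02 -0.03 -0.05] w -0.0002
[-0.81, 0.56, 0.66, -0.07, -0.01, -5.18, 1.0]
[-0.86, 0.48, 0.66, -0.07, -0.01, -5.18, 1.0]
[-0.9, 0.4, 0.66, -0.07, -0.01, -5.18, 1.0]
[ 0.21  0.67 -0.81  1.46  0.5   1.23  0.44]
```

{"api": "arm_command", "payload": {"plan": [[-0.8, 0.55, 0.5, 0, 0, -5.2, 1], [-0.9, 0.45, 0.5, 0, 0, -5.2, 1], [-0.9, 0.4, 0.5, 0, 0, -5.2, 1], [0, 0, 2, 0, 0, 0, 1], [0, 0, 2, 0, 0, 0, 1], [0, 0, 1.5, 0, 0, 0, 1], [0, 0, 0.5, 0, 0, 0, 1], [0, 0, 0, 0, 0, 0, 1]]}}

```text
time: 14.95
position: [0.7015, 0.1949, 0.1141]
orientation: [0.095, 0.995, -0.004, -0.006]
ft_force: [-0.4, -0.0, 0.4]
gripper_width: 0.0002
```

```bash
python3 - <<'E'
from h import *
from plant import arm
s=arm.sense();go(s,.120,.048,.083,1)
E
```

```text
local [125.   44.3 114.1] Fbox [-0.37 -0.11  0.42]
t 14.95 p [0.7015 0.1949 0.1141] yaw 169.05 z [-0.013 -0.008 -1.   ] F [-0.38 -0.03  0.42] M [ 0.06 -0.02 -0.05] w 0.0002
[0.46, 0.41, 3.11, -0.58, -0.67, 0.46, 1.0]
```

{"api": "arm_command", "payload": {"plan": [[0.1, 0.2, 1.0, -0.3, -0.3, 0.2, 1], [0.1, 0.2, 1.0, -0.3, -0.3, 0.2, 1], [0.1, 0, 1.0, 0, 0, 0, 1], [0, 0, 0.1, 0, 0, 0, 1], [0, 0, 0, 0, 0, 0, 1], [0, 0, 0, 0, 0, 0, 1], [0.3, 0, 0, 0, 0, 0, 1], [0, 0, 0, 0, 0, 0, 1]]}}

```text
time: 15.95
position: [0.6973, 0.2013, 0.0837]
orientation: [0.099, 0.995, 0.002, 0.002]
ft_force: [-0.0, 1.3, -0.0]
gripper_width: 0.0005
```

```bash
python3 - <<'E'
from h import *
from plant import arm
s=arm.sense();go(s,.11,.048,.083,1)
C={n:arm.camera(n) for n in ["wrist","scene","side"]}
cv2.imwrite("pics/w9.png",C["wrist"]["img"])
crop(C["side"]["img"],160,180,130,110,5,"pics/d9.png")
E
```

```text
local [119.6  49.7  83.7] Fbox [-0.26  1.26 -0.04]
t 15.95 p [0.6973 0.2013 0.0837] yaw 168.61 z [ 0.004  0.003 -1.   ] F [-0.01  1.29 -0.04] M [ 0.02 -0.    0.08] w 0.0005
[0.96, -0.17, 0.06, 0.21, 0.18, 0.01, 1.0]
```

View pics/w9.png

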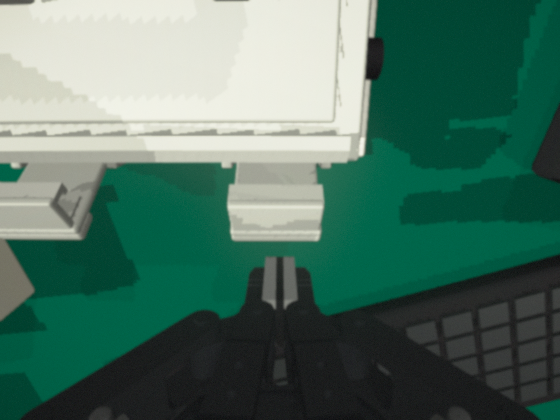

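View pics/d9.png

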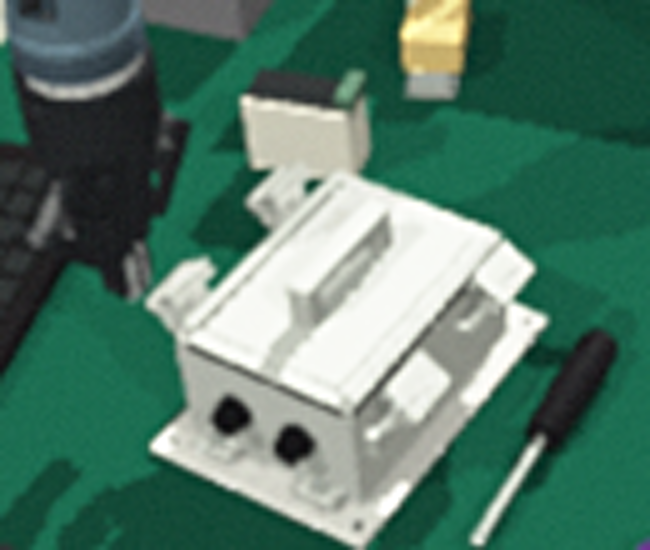

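{"api": "arm_command", "payload": {"plan": [[0.4, -0.1, 0.05, 0.1, 0.1, 0, 1], [0.4, -0.05, 0, 0.1, 0.1, 0, 1], [0.4, 0, 0, 0, 0, 0, 1], [0.4, 0, 0, 0, 0, 0, 1], [0.3, 0, 0, 0, 0, 0, 1], [0.2, 0, 0, 0, 0, 0, 1], [0, 0, 0, 0, 0, 0, 1], [0, 0, 0, 0, 0, 0, 1]]}}

```text
time: 17.1
position: [0.6786, 0.203, 0.0849]
orientation: [0.1, 0.995, 0.0, 0.003]
ft_force: [1.8, -0.1, 0.8]
gripper_width: -0.0001
```

```bash
python3 - <<'E'
from h import *
from plant import arm
s=arm.sense();go(s,.0803,.048,.083,1)
E
```

```text
local [100.9  47.7  84.9] Fbox [1.74 0.29 0.85]
t 17.1 p [0.6786 0.203  0.0849] yaw 168.49 z [ 0.006  0.    -1.   ] F [ 1.76 -0.06  0.85] M [-0.04 -0.3   0.04] w -0.0001
[2.06, 0.03, 0.18, 0.08, 0.36, -0.11, 1.0]
```

{"api": "arm_command", "payload": {"plan": [[0.3, 0, 0.1, 0, 0.2, 0, 1], [0.3, 0, 0.05, 0, 0.1, 0, 1], [0.25, 0, 0, 0, 0, 0, 1], [0.25, 0, 0, 0, 0, 0, 1], [0.2, 0, 0, 0, 0, 0, 1], [0.2, 0, 0, 0, 0, 0, 1], [0, 0, 0, 0, 0, 0, 1], [0, 0, 0, 0, 0, 0, 1]]}}

```text
time: 18.1
position: [0.6702, 0.2046, 0.0852]
orientation: [0.102, 0.995, 0.002, 0.007]
ft_force: [2.9, -0.6, -0.5]
gripper_width: 0.0003
```

```bash
python3 - <<'E'
from h import *
from plant import arm
s=arm.sense();go(s,.0803,.048,.083,1)
E
```

```text
local [92.3 47.6 85.2] Fbox [ 2.98 -0.01 -0.5 ]
t 18.1 p [0.6702 0.2046 0.0852] yaw 168.29 z [ 0.015  0.003 -1.   ] F [ 2.92 -0.6  -0.5 ] M [-0.06 -0.66 -0.  ] w 0.0003
[1.21, 0.03, 0.2, 0.37, 0.82, -0.31, 1.0]
```

{"api": "arm_command", "payload": {"plan": [[0.25, 0, 0.1, 0.2, 0.4, -0.2, 1], [0.25, 0, 0.05, 0.1, 0.3, 0, 1], [0.25, 0, 0, 0, 0.1, 0, 1], [0.25, 0, 0, 0, 0.1, 0, 1], [0.25, 0, 0, 0, 0.1, 0, 1], [0.25, 0, 0, 0, 0.1, 0, 1], [0.25, 0, 0, 0, 0.1, 0, 1], [0.25, 0, 0, 0, 0.1, 0, 1]]}}

```text
time: 19.1
position: [0.6651, 0.2056, 0.087]
orientation: [0.103, 0.995, 0.004, 0.01]
ft_force: [6.1, -1.1, -1.3]
gripper_width: 0.0002
```

```bash
python3 - <<'E'
from h import *
from plant import arm
s=arm.sense();go(s,.0803,.048,.083,1)
E
```

```text
local [87.1 47.6 87. ] Fbox [ 6.19  0.14 -1.3 ]
t 19.1 p [0.6651 0.2056 0.087 ] yaw 168.17 z [ 0.021  0.007 -1.   ] F [ 6.1  -1.08 -1.3 ] M [-0.02 -1.28 -0.03] w 0.0002
[0.69, 0.04, 0.39, 0.61, 1.08, -0.42, 1.0]
```

{"api": "arm_command", "payload": {"plan": [[0.35, 0, 0.2, 0.2, 0.6, -0.2, 1], [0.4, 0, 0.15, 0.1, 0.5, -0.1, 1], [0.4, 0, 0.1, 0, 0.4, 0, 1], [0.4, 0, 0.1, 0, 0.4, 0, 1], [0.4, 0, 0.1, 0, 0.4, 0, 1], [0.4, 0, 0.1, 0, 0.4, 0, 1], [0.4, 0, 0.1, 0, 0.4, 0, 1], [0.4, 0, 0.1, 0, 0.4, 0, 1]]}}

```text
time: 20.1
position: [0.6605, 0.2065, 0.0876]
orientation: [0.105, 0.994, 0.01, 0.004]
ft_force: [9.1, -0.3, 0.1]
gripper_width: -0.0
```

```bash
python3 - <<'E'
from h import *
from plant import arm
s=arm.sense();go(s,.0803,.048,.083,1)
c=arm.camera("wrist");cv2.imwrite("pics/w10.png",c["img"])
E
```

```text
local [82.4 47.6 87.6] Fbox [9.   1.53 0.12]
t 20.1 p [0.6605 0.2065 0.0876] yaw 167.88 z [ 0.011  0.019 -1.   ] F [ 9.13 -0.28  0.12] M [-0.11 -1.91 -0.01] w -0.0
[0.21, 0.03, 0.46, 1.17, 0.38, -0.71, 1.0]
```

View pics/w10.png

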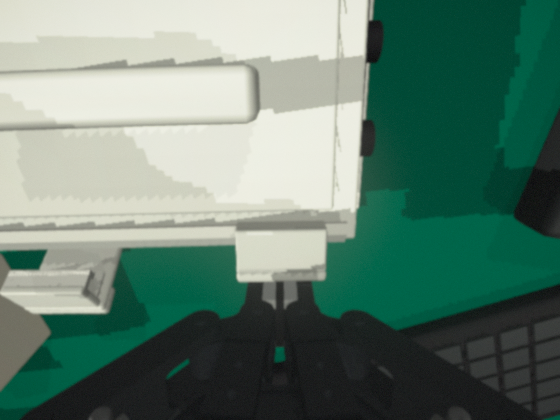

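{"api": "arm_command", "payload": {"plan": [[0.45, 0, 0.15, 0.4, 0.2, -0.2, 1], [0.45, 0, 0.15, 0.3, 0.2, -0.2, 1], [0.45, 0, 0.15, 0.2, 0.2, -0.1, 1], [0.45, 0, 0.15, 0.2, 0.2, 0, 1], [0.5, 0, 0.15, 0.2, 0.2, 0, 1], [0.5, 0, 0.15, 0.2, 0.2, 0, 1], [0.5, 0, 0.15, 0.2, 0.2, 0, 1], [0.5, 0, 0.15, 0.2, 0.2, 0, 1]]}}

```text
time: 21.15
position: [0.6593, 0.2066, 0.0881]
orientation: [0.109, 0.994, 0.002, 0.023]
ft_force: [10.8, -1.0, 0.6]
gripper_width: -0.0002
```

```bash
python3 - <<'E'
from h import *
from plant import arm
s=arm.sense();go(s,.0803,.048,.083,1)
c=arm.camera("wrist");crop(c["img"],200,180,180,140,4,"pics/w11.png")
E
```

```text
local [81.3 47.4 88.1] Fbox [10.8   1.17  0.64]
t 21.15 p [0.6593 0.2066 0.0881] yaw 167.5 z [ 0.046 -0.002 -0.999] F [10.82 -0.99  0.64] M [-0.18 -1.95  0.03] w -0.0002
[0.12, 0.06, 0.51, 0.43, 2.59, -1.08, 1.0]
```

View pics/w11.png

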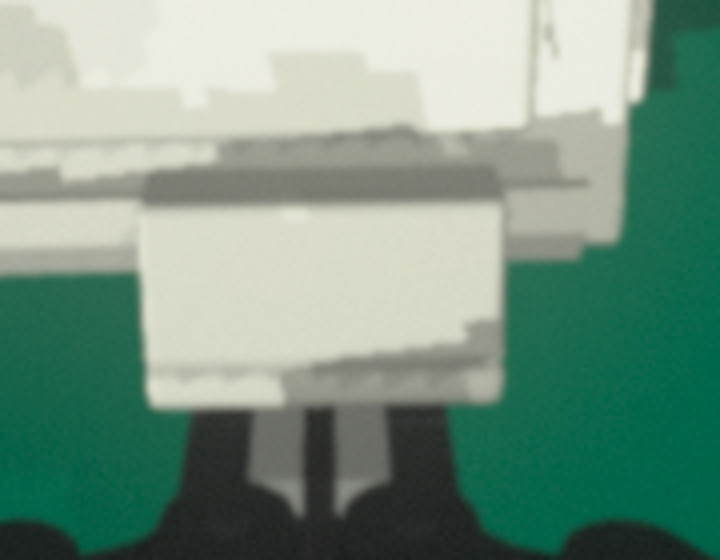

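{"api": "arm_command", "payload": {"plan": [[0.5, 0, 0.3, 0.2, 1.0, -0.3, 1], [0.5, 0, 0.3, 0.2, 1.0, -0.3, 1], [0.55, 0, 0.3, 0.1, 1.0, -0.2, 1], [0.55, 0, 0.3, 0.1, 1.0, -0.2, 1], [0.6, 0, 0.3, 0.1, 1.0, -0.1, 1], [0.6, 0, 0.3, 0.1, 1.0, 0, 1], [0.65, 0, 0.3, 0.1, 1.0, 0, 1], [0.65, 0, 0.3, 0.1, 1.0, 0, 1]]}}

```text
time: 22.2
position: [0.659, 0.2066, 0.0867]
orientation: [0.108, 0.994, 0.007, -0.006]
ft_force: [10.4, -1.7, 2.7]
gripper_width: 0.0002
```

```bash
python3 - <<'E'
from h import *
from plant import arm
s=arm.sense();go(s,.0803,.048,.083,1)
c=arm.camera("wrist");crop(c["img"],200,180,180,140,4,"pics/w12.png")
E
```

```text
local [81.  47.3 86.7] Fbox [10.5   0.34  2.75]
t 22.2 p [0.659  0.2066 0.0867] yaw 167.59 z [-0.01   0.014 -1.   ] F [10.36 -1.74  2.75] M [-0.35 -2.24 -0.02] w 0.0002
[0.06, 0.06, 0.37, 0.68, -0.72, -1.01, 1.0]
```

View pics/w12.png

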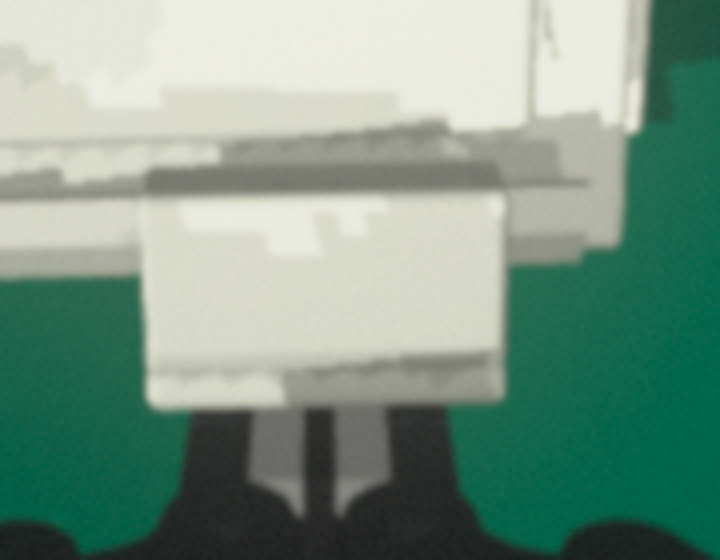

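{"api": "arm_command", "payload": {"plan": [[0.7, 0, 0.2, 0.2, 0.2, -0.3, 1], [0.75, 0, 0.2, 0.2, 0.3, -0.3, 1], [0.8, 0, 0.1, 0.2, 0.4, -0.2, 1], [0.85, 0, 0.1, 0.1, 0.4, -0.2, 1], [0.9, 0, 0.1, 0.1, 0.4, -0.1, 1], [0.9, 0, 0.1, 0.1, 0.4, 0, 1], [0.9, 0, 0.1, 0.1, 0.4, 0, 1], [0.9, 0, 0.1, 0.1, 0.4, 0, 1]]}}

```text
time: 23.25
position: [0.6565, 0.2063, 0.0885]
orientation: [0.112, 0.993, 0.015, 0.028]
ft_force: [17.6, -0.1, -6.2]
gripper_width: 0.0002
```

```bash
python3 - <<'E'
from h import *
from plant import arm
s=arm.sense();go(s,.0803,.048,.083,1)
c=arm.camera("wrist");crop(c["img"],200,180,180,140,4,"pics/w13.png")
E
```

```text
local [78.6 46.6 88.5] Fbox [17.29  3.43 -6.19]
t 23.25 p [0.6565 0.2063 0.0885] yaw 167.12 z [ 0.059  0.024 -0.998] F [17.63 -0.06 -6.19] M [ 0.03 -3.44 -0.11] w 0.0002
[-0.14, 0.13, 0.56, 2.04, 3.04, -1.42, 1.0]
```

View pics/w13.png

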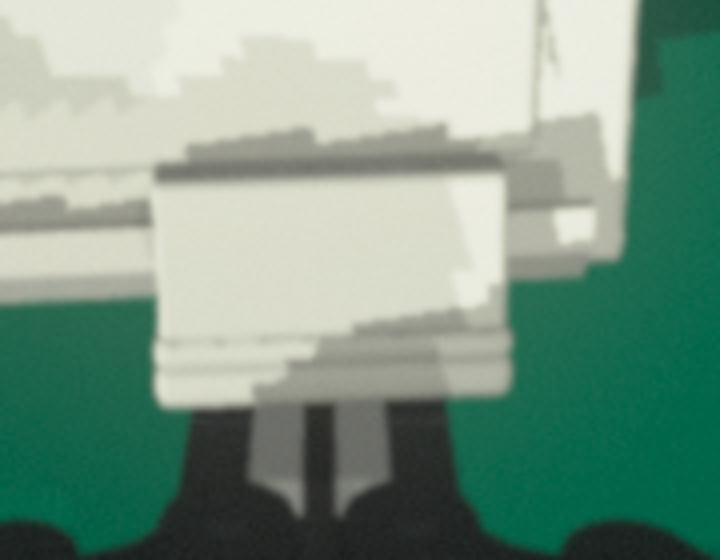

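{"api": "arm_command", "payload": {"plan": [[-0.2, 0, 0, 0.5, 0.5, -0.3, 1], [-0.5, 0, 0, 0.5, 0.5, -0.3, 1], [-1, 0, 0, 0.3, 0.5, -0.3, 1], [-1.5, 0, -1, 0, 0.5, -0.3, 1], [-1, 0, -3, 0, 0, 0, 1], [0, 0, -4, 0, 0, 0, 1], [0, 0, -2, 0, 0, 0, 1], [0, 0, 0, 0, 0, 0, 1]]}}

```text
time: 24.3
position: [0.6888, 0.1987, 0.1848]
orientation: [0.097, 0.995, 0.002, -0.004]
ft_force: [0.8, -0.5, 0.4]
gripper_width: -0.0003
```

```bash
python3 - <<'E'
from h import *
from plant import arm
s=arm.sense();go(s,-.12,-.048,.2,5)
c=arm.camera("wrist");cv2.imwrite("pics/w14.png",c["img"])
c=arm.camera("side");crop(c["img"],160,180,130,110,5,"pics/d14.png")
E
```

```text
local [111.7  45.5 184.8] Fbox [ 0.84 -0.3   0.36]
t 24.3 p [0.6888 0.1987 0.1848] yaw 168.84 z [-0.008  0.005 -1.   ] F [ 0.77 -0.46  0.36] M [0.06 0.02 0.03] w -0.0003
[4.64, -1.85, -0.27, 0.04, -0.1, 0.05, 1.0]
[4.64, -1.85, -0.28, 0.04, -0.1, 0.05, 1.0]
[4.64, -1.86, -0.28, 0.04, -0.1, 0.05, 1.0]
[4.64, -1.86, -0.29, 0.04, -0.1, 0.05, 1.0]
[4.64, -1.87, -0.3, 0.04, -0.1, 0.05, 1.0]
```

View pics/w14.png

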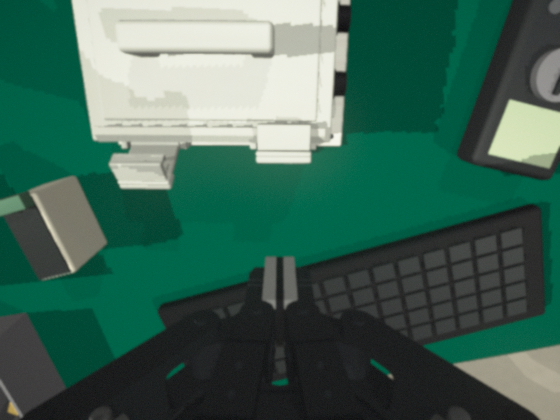

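View pics/d14.png

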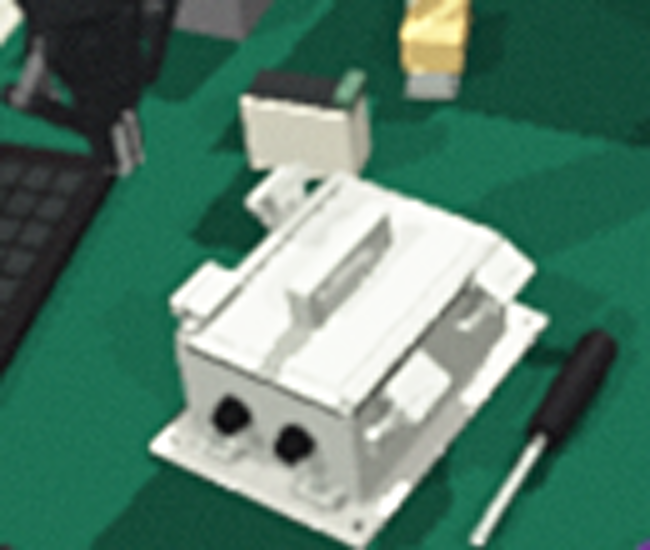

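{"api": "arm_command", "payload": {"plan": [[4.6, -1.9, -0.2, 0, 0, 0, 1], [4.7, -1.9, -0.2, 0, 0, 0, 1], [4.7, -1.9, 0, 0, 0, 0, 1], [4.7, -1.9, 0, 0, 0, 0, 1], [4.6, -1.9, 0, 0, 0, 0, 1], [0, 0, 1, 0, 0, 0, 1], [0, 0, 2, 0, 0, 0, 1], [0, 0, 1, 0, 0, 0, 1]]}}

```text
time: 25.4
position: [0.4237, 0.1425, 0.1349]
orientation: [0.099, 0.995, -0.003, -0.017]
ft_force: [-0.6, 0.5, -0.7]
gripper_width: 0.0001
```

```bash
python3 - <<'E'
from h import *
from plant import arm
s=arm.sense();go(s,-.120,-.048,.083,3);print(s["qpos"].round(2))
E
```

```text
local [-137.   -62.   134.9] Fbox [-0.71  0.38 -0.67]
t 25.4 p [0.4237 0.1425 0.1349] yaw 168.63 z [-0.034 -0.004 -0.999] F [-0.62  0.51 -0.67] M [ 0.04  0.03 -0.09] w 0.0001
[-0.62, 0.48, 1.7, -0.2, -0.63, 0.01, 1.0]
[-0.6, 0.48, 1.71, -0.2, -0.63, 0.01, 1.0]
[-0.59, 0.47, 1.72, -0.2, -0.63, 0.01, 1.0]
[ 0.53  0.34 -1.04  2.11  0.35  0.92  0.66]
```

{"api": "arm_command", "payload": {"plan": [[-0.5, 0.5, 1.6, -0.2, -0.6, 0, 1], [-0.5, 0.5, 1.6, -0.2, -0.6, 0, 1], [-0.3, 0.4, 1.4, 0, -0.4, 0, 1], [0, 0, 0.3, 0, 0, 0, 1], [0, 0, 0, 0, 0, 0, 1], [-0.3, 0, 0, 0, 0, 0, 1], [-0.3, 0, 0, 0, 0, 0, 1], [0, 0, 0, 0, 0, 0, 1]]}}

```text
time: 26.4
position: [0.4482, 0.154, 0.0816]
orientation: [0.1, 0.995, 0.001, -0.004]
ft_force: [-0.8, -0.4, -0.4]
gripper_width: -0.0003
```

```bash
python3 - <<'E'
from h import *
from plant import arm
s=arm.sense();go(s,-.098,-.048,.083,1)
c=arm.camera("wrist");cv2.imwrite("pics/w15.png",c["img"])
E
```

```text
local [-115.3  -45.9   81.6] Fbox [-0.66 -0.57 -0.37]
t 26.4 p [0.4482 0.154  0.0816] yaw 168.52 z [-0.007  0.003 -1.   ] F [-0.76 -0.43 -0.37] M [-0.   -0.05 -0.03] w -0.0003
[-1.73, -0.21, -0.16, 0.07, -0.45, -0.08, 1.0]
```

View pics/w15.png

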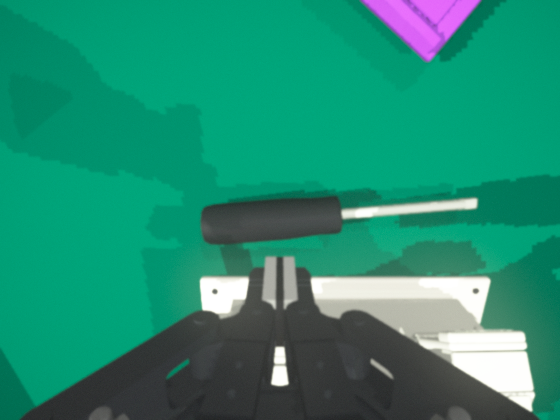

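{"api": "arm_command", "payload": {"plan": [[-0.45, -0.1, -0.1, 0, -0.2, 0, 1], [-0.45, -0.1, -0.05, 0, -0.2, 0, 1], [-0.45, 0, 0, 0, -0.1, 0, 1], [-0.4, 0, 0, 0, -0.1, 0, 1], [-0.4, 0, 0, 0, -0.1, 0, 1], [-0.4, 0, 0, 0, -0.1, 0, 1], [-0.4, 0, 0, 0, -0.2, 0, 1], [-0.4, 0, 0, 0, -0.2, 0, 1]]}}

```text
time: 27.45
position: [0.4709, 0.147, 0.081]
orientation: [0.098, 0.995, -0.003, -0.003]
ft_force: [-9.5, 1.7, 4.3]
gripper_width: 0.0
```

```bash
python3 - <<'E'
from h import *
from plant import arm
s=arm.sense();go(s,-.0803,-.048,.083,1)
E
```

```text
local [-91.7 -48.3  81. ] Fbox [-9.62 -0.17  4.28]
t 27.45 p [0.4709 0.147  0.081 ] yaw 168.73 z [-0.007 -0.005 -1.   ] F [-9.47  1.74  4.28] M [ 0.3   1.69 -0.04] w 0.0
[-1.14, 0.02, -0.2, -0.34, -0.33, 0.13, 1.0]
```

{"api": "arm_command", "payload": {"plan": [[-0.35, 0, -0.15, 0, -0.2, 0, 1], [-0.35, 0, -0.1, 0, -0.2, 0, 1], [-0.4, 0, -0.05, 0, -0.2, 0, 1], [-0.4, 0, 0, 0, -0.2, 0, 1], [-0.4, 0, 0, 0, -0.2, 0, 1], [-0.4, 0, 0, 0, -0.2, 0, 1], [-0.4, 0, 0, 0, -0.2, 0, 1], [-0.4, 0, 0, 0, -0.2, 0, 1]]}}

```text
time: 28.45
position: [0.4705, 0.1471, 0.0763]
orientation: [0.091, 0.996, -0.011, -0.017]
ft_force: [-7.9, 0.7, 5.7]
gripper_width: -0.0001
```

```bash
python3 - <<'E'
from h import *
from plant import arm
s=arm.sense();go(s,-.0803,-.048,.083,1)
c=arm.camera("scene");crop(c["img"],310,160,110,100,5,"pics/s16.png")
E
```

```text
local [-92.1 -48.2  76.3] Fbox [-7.9  -0.88  5.67]
t 28.45 p [0.4705 0.1471 0.0763] yaw 169.5 z [-0.036 -0.018 -0.999] F [-7.91  0.69  5.67] M [ 0.21  1.63 -0.05] w -0.0001
[-1.16, -0.01, -0.71, -1.4, -1.82, 0.92, 1.0]
```

View pics/s16.png

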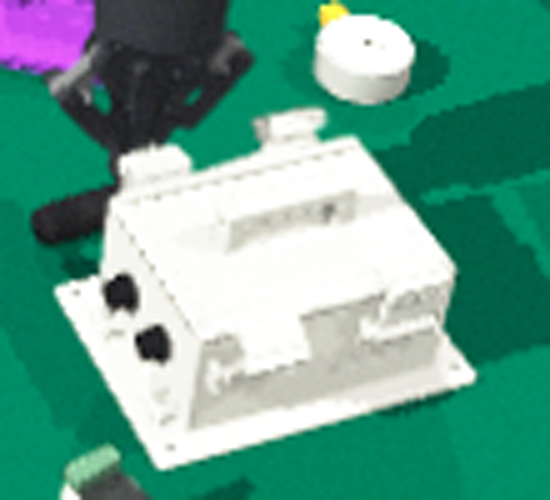

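{"api": "arm_command", "payload": {"plan": [[-0.1, 0, -0.6, -0.5, -0.6, 0.3, 1], [-0.3, 0, -0.5, -0.4, -0.6, 0.3, 1], [-0.5, 0, -0.4, -0.3, -0.4, 0.2, 1], [-0.5, 0, -0.4, -0.2, -0.4, 0, 1], [-0.5, 0, -0.4, -0.2, -0.4, 0, 1], [-0.5, 0, -0.4, -0.2, -0.4, 0, 1], [-0.5, 0, -0.4, -0.2, -0.4, 0, 1], [-0.5, 0, -0.4, -0.2, -0.4, 0, 1]]}}

```text
time: 29.5
position: [0.4787, 0.1416, 0.1005]
orientation: [0.096, 0.995, 0.002, -0.007]
ft_force: [-7.4, 3.6, -3.8]
gripper_width: -0.0003
```

```bash
python3 - <<'E'
from h import *
from plant import arm
s=arm.sense();go(s,-.0803,-.048,.085,1)
E
```

```text
local [-83.  -52.  100.5] Fbox [-7.97  2.06 -3.79]
t 29.5 p [0.4787 0.1416 0.1005] yaw 168.97 z [-0.014  0.005 -1.   ] F [-7.41  3.6  -3.79] M [0.6  1.77 0.02] w -0.0003
[-0.29, 0.39, 1.55, 0.14, -0.86, 0.37, 1.0]
```

{"api": "arm_command", "payload": {"plan": [[-0.4, 0.15, 0.3, 0, -0.3, 0.1, 1], [-0.4, 0.15, 0.3, 0, -0.3, 0.1, 1], [-0.5, 0.1, 0.1, 0, -0.3, 0.1, 1], [-0.5, 0.1, 0, 0, -0.3, 0, 1], [-0.6, 0.1, -0.1, 0, -0.3, 0, 1], [-0.6, 0.1, -0.1, 0, -0.3, 0, 1], [-0.6, 0.1, -0.1, 0, -0.3, 0, 1], [-0.6, 0.1, -0.1, 0, -0.3, 0, 1]]}}

```text
time: 30.5
position: [0.4827, 0.1437, 0.0904]
orientation: [0.096, 0.995, -0.014, -0.023]
ft_force: [-14.4, 0.5, 8.4]
gripper_width: 0.0001
```

```bash
python3 - <<'E'
from h import *
from plant import arm
s=arm.sense();go(s,-.0803,-.048,.085,1)
c=arm.camera("side");crop(c["img"],160,180,130,110,5,"pics/d17.png")
E
```

```text
local [-79.4 -49.2  90.4] Fbox [-14.2   -2.31   8.4 ]
t 30.5 p [0.4827 0.1437 0.0904] yaw 168.95 z [-0.049 -0.023 -0.999] F [-14.38   0.55   8.4 ] M [ 0.    3.02 -0.12] w 0.0001
[0.06, 0.14, 0.54, -1.84, -2.5, 0.39, 1.0]
```

View pics/d17.png

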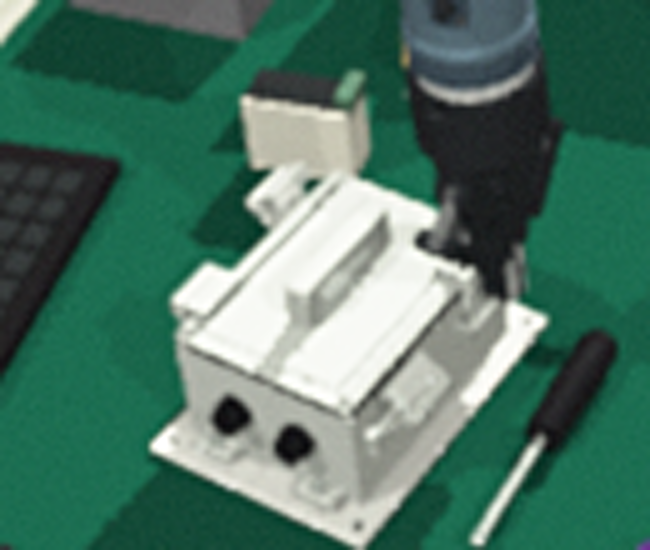

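{"api": "arm_command", "payload": {"plan": [[-0.5, 0.1, -0.3, -0.4, -0.6, 0, 1], [-0.6, 0.1, -0.3, -0.3, -0.6, 0, 1], [-0.65, 0.1, -0.2, -0.2, -0.4, 0, 1], [-0.65, 0.1, -0.2, -0.2, -0.4, 0, 1], [-0.65, 0.1, -0.2, -0.2, -0.4, 0, 1], [0.2, 0, 0, 0, 0, 0, 1], [0.5, 0, 0, 0, 0, 0, 1], [1, 0, 0, 0, 0, 0, 1]]}}

```text
time: 31.55
position: [0.4689, 0.1463, 0.0937]
orientation: [0.094, 0.995, -0.011, -0.028]
ft_force: [-0.6, -0.2, -0.2]
gripper_width: 0.0004
```

```bash
python3 - <<'E'
from h import *
from plant import arm
s=arm.sense();go(s,-.12,-.048,.16,3)
c=arm.camera("side");crop(c["img"],160,180,130,110,5,"pics/d18.png")
E
```

```text
local [-93.5 -49.3  93.7] Fbox [-0.52 -0.26 -0.23]
t 31.55 p [0.4689 0.1463 0.0937] yaw 169.13 z [-0.058 -0.018 -0.998] F [-0.56 -0.15 -0.23] M [ 0.06 -0.06 -0.04] w 0.0004
[1.0, -0.01, -2.16, -0.54, -1.02, 0.19, 1.0]
[0.96, 0.01, -2.18, -0.54, -1.02, 0.19, 1.0]
[0.92, 0.03, -2.19, -0.54, -1.02, 0.19, 1.0]
```

View pics/d18.png

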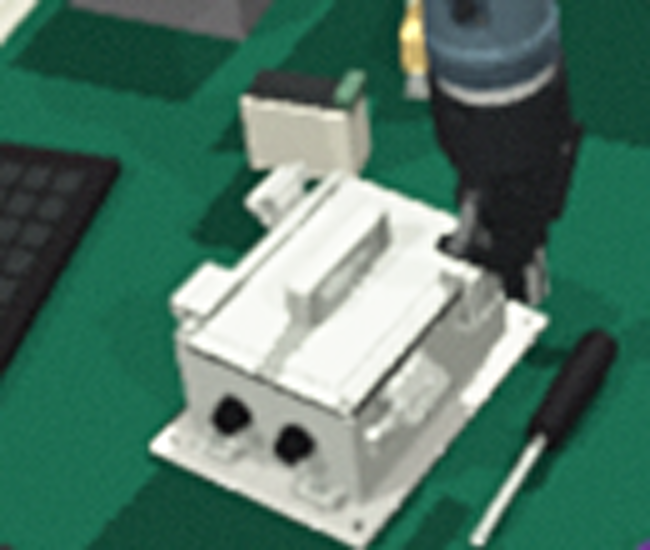

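{"api": "arm_command", "payload": {"plan": [[1.3, 0, 0, -0.5, -1.0, 0.2, 1], [1.3, 0, 0, -0.5, -1.0, 0.2, 1], [0.3, 1.5, 0, -0.3, -0.8, 0.1, 1], [0, 2.5, 0, 0, 0, 0, 1], [0, 2.5, 0, 0, 0, 0, 1], [0, 2.2, 0, 0, 0, 0, 1], [0, 0.8, 0, 0, 0, 0, 1], [0, 0, 0, 0, 0, 0, 1]]}}

```text
time: 32.6
position: [0.4591, 0.2462, 0.0969]
orientation: [0.1, 0.995, -0.003, 0.004]
ft_force: [0.2, -0.2, -0.0]
gripper_width: -0.0001
```

```bash
python3 - <<'E'
from h import *
from plant import arm
s=arm.sense();go(s,-.092,.048,.086,1)
c=arm.camera("side");crop(c["img"],160,180,130,110,5,"pics/d19.png")
E
```

```text
local [-122.9   46.6   96.9] Fbox [ 0.19 -0.16 -0.04]
t 32.6 p [0.4591 0.2462 0.0969] yaw 168.56 z [ 0.007 -0.006 -1.   ] F [ 0.16 -0.2  -0.04] M [-0.  0.  0.] w -0.0001
[-3.08, 0.14, 1.12, -0.25, 0.45, -0.04, 1.0]
```

View pics/d19.png

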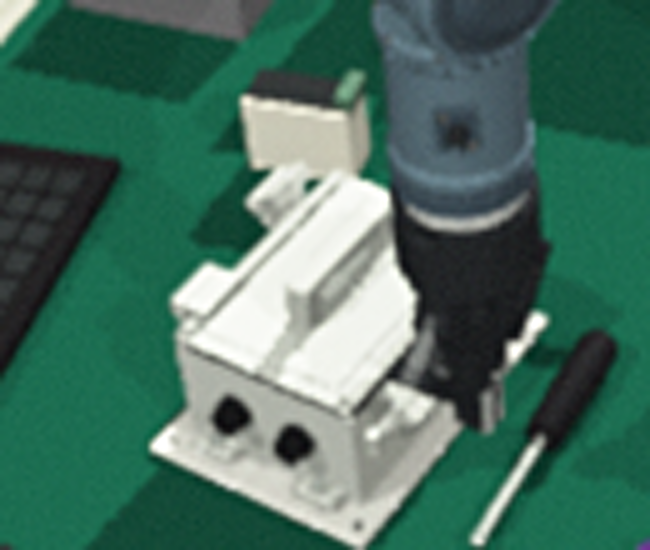

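{"api": "arm_command", "payload": {"plan": [[0, 0.1, 0.5, 0, 0.2, 0, 1], [-0.4, 0.05, 0.4, 0, 0.1, 0, 1], [-0.5, 0, 0.1, 0, 0, 0, 1], [-0.5, 0, 0, 0, 0, 0, 1], [-0.5, 0, 0, 0, 0, 0, 1], [-0.5, 0, 0, 0, -0.1, 0, 1], [-0.4, 0, 0, 0, -0.1, 0, 1], [-0.4, 0, 0, 0, -0.2, 0, 1]]}}

```text
time: 33.65
position: [0.4888, 0.238, 0.085]
orientation: [0.101, 0.995, -0.005, 0.001]
ft_force: [-7.4, 0.6, 4.2]
gripper_width: 0.0001
```

```bash
python3 - <<'E'
from h import *
from plant import arm
s=arm.sense();go(s,-.08,.048,.088,1)
E
```

```text
local [-92.1  44.5  85. ] Fbox [-7.35 -0.83  4.2 ]
t 33.65 p [0.4888 0.238  0.085 ] yaw 168.39 z [ 0.001 -0.01  -1.   ] F [-7.37  0.64  4.2 ] M [ 0.17  1.43 -0.08] w 0.0001
[-1.21, 0.35, -0.3, -0.54, 0.14, -0.21, 1.0]
```

{"api": "arm_command", "payload": {"plan": [[-0.45, 0.15, -0.2, -0.2, -0.1, -0.1, 1], [-0.5, 0.15, -0.2, -0.2, -0.2, -0.1, 1], [-0.5, 0.1, -0.2, -0.1, -0.3, 0, 1], [-0.5, 0.05, -0.2, -0.1, -0.3, 0, 1], [-0.5, 0.05, -0.2, -0.1, -0.3, 0, 1], [-0.5, 0.05, -0.2, -0.1, -0.3, 0, 1], [-0.5, 0.05, -0.2, -0.1, -0.3, 0, 1], [-0.5, 0.05, -0.2, -0.1, -0.3, 0, 1]]}}

```text
time: 34.65
position: [0.4969, 0.2361, 0.0878]
orientation: [0.093, 0.996, -0.008, -0.008]
ft_force: [-7.6, 0.5, -1.9]
gripper_width: 0.0001
```

```bash
python3 - <<'E'
from h import *
from plant import arm
s=arm.sense();go(s,-.08,.048,.088,1)
E
```

```text
local [-83.8  44.2  87.8] Fbox [-7.56 -1.06 -1.87]
t 34.65 p [0.4969 0.2361 0.0878] yaw 169.29 z [-0.018 -0.014 -1.   ] F [-7.62  0.46 -1.87] M [ 0.35  1.6  -0.03] w 0.0001
[-0.38, 0.37, -0.03, -0.99, -0.86, 0.7, 1.0]
```

{"api": "arm_command", "payload": {"plan": [[-0.5, 0.2, -0.15, -0.3, -0.4, 0.2, 1], [-0.55, 0.2, -0.15, -0.2, -0.4, 0.1, 1], [-0.55, 0.2, -0.15, -0.2, -0.4, 0.1, 1], [-0.6, 0.1, -0.15, -0.2, -0.4, 0, 1], [-0.6, 0.1, -0.15, -0.2, -0.4, 0, 1], [-0.65, 0.1, -0.2, -0.2, -0.4, 0, 1], [-0.65, 0.1, -0.2, -0.2, -0.4, 0, 1], [-0.65, 0.1, -0.2, -0.2, -0.4, 0, 1]]}}

```text
time: 35.65
position: [0.4993, 0.2362, 0.0878]
orientation: [0.089, 0.996, -0.015, -0.02]
ft_force: [-10.9, 0.3, 3.0]
gripper_width: -0.0003
```

```bash
python3 - <<'E'
from h import *
from plant import arm
s=arm.sense();go(s,-.08,.048,.088,1)
E
```

```text
local [-81.4  44.8  87.8] Fbox [-10.73  -1.84   2.96]
t 35.65 p [0.4993 0.2362 0.0878] yaw 169.72 z [-0.043 -0.026 -0.999] F [-10.88   0.32   2.96] M [ 0.01  2.18 -0.05] w -0.0003
[-0.15, 0.32, -0.03, -1.92, -2.14, 1.16, 1.0]
```

{"api": "arm_command", "payload": {"plan": [[-0.65, 0.2, -0.2, -0.4, -0.5, 0.3, 1], [-0.7, 0.2, -0.2, -0.4, -0.5, 0.2, 1], [-0.75, 0.1, -0.2, -0.3, -0.5, 0.1, 1], [-0.8, 0.1, -0.2, -0.2, -0.5, 0.1, 1], [-0.8, 0.1, -0.2, -0.2, -0.5, 0, 1], [-0.8, 0.1, -0.2, -0.2, -0.5, 0, 1], [-0.8, 0.1, -0.2, -0.2, -0.5, 0, 1], [-0.8, 0.1, -0.2, -0.2, -0.5, 0, 1]]}}

```text
time: 36.65
position: [0.5016, 0.2361, 0.0879]
orientation: [0.085, 0.995, -0.022, -0.037]
ft_force: [-13.7, -0.3, 6.4]
gripper_width: 0.0003
```

```bash
python3 - <<'E'
from h import *
from plant import arm
s=arm.sense();go(s,-.08,.048,.088,1)
E
```

```text
local [-79.2  45.1  87.9] Fbox [-13.39  -3.     6.4 ]
t 36.65 p [0.5016 0.2361 0.0879] yaw 170.16 z [-0.078 -0.037 -0.996] F [-13.72  -0.3    6.4 ] M [-0.12  2.75 -0.13] w 0.0003
[0.08, 0.29, -0.02, -2.91, -4.0, 1.66, 1.0]
```

{"api": "arm_command", "payload": {"plan": [[-0.7, 0.1, -0.2, -0.2, -0.5, 0, 1], [-0.7, 0.1, -0.2, -0.2, -0.5, 0, 1], [0.2, 0, 0, 0, -0.5, 0, 1], [0.5, 0, 0, -0.5, -0.5, 0.2, 1], [1.0, 0, 0, -0.5, -1.0, 0.3, 1], [1.0, 0, -0.5, -0.5, -1.0, 0.3, 1], [0.5, 0, -3, 0, 0, 0, 1], [0, 0, -4, 0, 0, 0, 1]]}}

```text
time: 37.65
position: [0.4695, 0.2411, 0.1639]
orientation: [0.089, 0.996, -0.015, -0.012]
ft_force: [1.4, 0.5, 0.9]
gripper_width: 0.0004
```

```bash
python3 - <<'E'
from h import *
from plant import arm
s=arm.sense();go(s,.122,-.048,.20,6)
c=arm.camera("side");crop(c["img"],160,180,130,110,5,"pics/d20.png")
c=arm.camera("scene");crop(c["img"],310,160,110,100,5,"pics/s20.png")
E
```

```text
local [-111.7   43.7  163.9] Fbox [1.23 0.77 0.85]
t 37.65 p [0.4695 0.2411 0.1639] yaw 169.74 z [-0.026 -0.027 -0.999] F [1.36 0.51 0.85] M [ 0.02 -0.09 -0.  ] w 0.0004
[-3.85, -1.63, -0.63, -0.3, -0.2, 0.19, 1.0]
[-3.86, -1.61, -0.63, -0.3, -0.2, 0.19, 1.0]
[-3.87, -1.59, -0.62, -0.3, -0.2, 0.19, 1.0]
[-3.87, -1.58, -0.62, -0.3, -0.2, 0.19, 1.0]
[-3.88, -1.56, -0.61, -0.3, -0.2, 0.19, 1.0]
[-3.89, -1.54, -0.61, -0.3, -0.2, 0.19, 1.0]
```

View pics/d20.png

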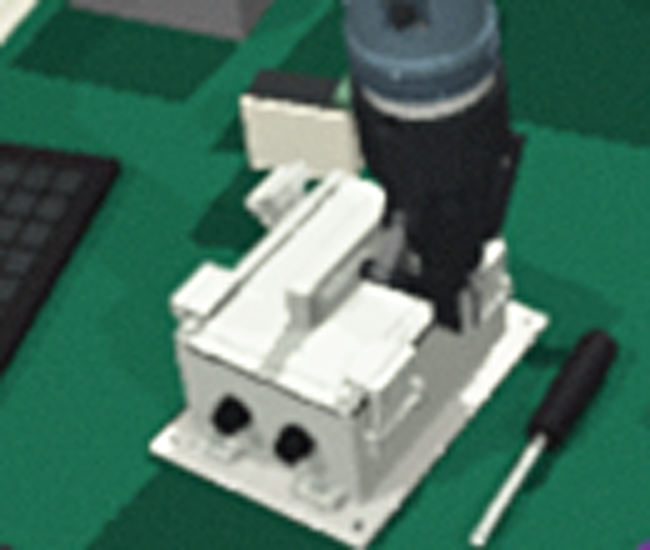

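View pics/s20.png

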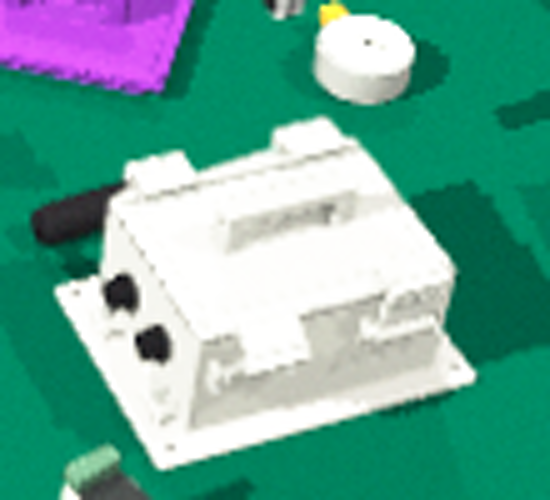

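{"api": "arm_command", "payload": {"plan": [[-3.8, -1.65, -0.8, -0.3, -0.2, 0.2, 1], [-4.0, -1.6, -0.6, -0.3, -0.2, 0.2, 1], [-4.0, -1.6, -0.6, -0.3, -0.2, 0.2, 1], [-4.0, -1.6, -0.3, -0.3, -0.2, 0.2, 1], [-4.0, -1.6, 0, -0.3, -0.2, 0.2, 1], [-4.0, -1.4, 0, 0, 0, 0.2, 1], [0, 0, 1.0, 0, 0, 0, 1], [0, 0, 2.0, 0, 0, 0, 1]]}}

```text
time: 38.75
position: [0.6958, 0.1038, 0.1645]
orientation: [0.099, 0.995, -0.001, 0.011]
ft_force: [0.4, 0.8, -0.7]
gripper_width: -0.0002
```

```bash
python3 - <<'E'
from h import *
from plant import arm
s=arm.sense();go(s,.120,-.048,.083,4)
E
```

```text
local [137.4 -46.2 164.5] Fbox [ 0.2   0.82 -0.74]
t 38.75 p [0.6958 0.1038 0.1645] yaw 168.61 z [ 0.021 -0.003 -1.   ] F [ 0.36  0.76 -0.74] M [ 0.04  0.01 -0.03] w -0.0002
[0.48, -0.05, 2.03, 0.02, 0.31, 0.0, 1.0]
[0.47, -0.05, 2.03, 0.02, 0.31, 0.0, 1.0]
[0.46, -0.05, 2.03, 0.02, 0.31, 0.0, 1.0]
[0.45, -0.05, 2.04, 0.02, 0.31, 0.0, 1.0]
```

{"api": "arm_command", "payload": {"plan": [[0.3, -0.05, 2.0, 0, 0.3, 0, 1], [0.3, -0.05, 2.0, 0, 0.3, 0, 1], [0.3, -0.05, 2.0, 0, 0.3, 0, 1], [0.3, 0, 1.5, 0, 0.3, 0, 1], [0, 0, 0.4, 0, 0, 0, 1], [0, 0, 0, 0, 0, 0, 1], [0, 0, 0, 0, 0, 0, 1], [0, 0, 0, 0, 0, 0, 1]]}}

```text
time: 39.75
position: [0.6789, 0.1076, 0.0771]
orientation: [0.096, 0.995, 0.0, -0.003]
ft_force: [-0.8, 0.3, 0.5]
gripper_width: -0.0001
```

```bash
python3 - <<'E'
from h import *
from plant import arm
s=arm.sense();go(s,.1,-.048,.083,1)
c=arm.camera("wrist");cv2.imwrite("pics/w21.png",c["img"])
E
```

```text
local [120.  -45.7  77.1] Fbox [-0.82  0.17  0.47]
t 39.75 p [0.6789 0.1076 0.0771] yaw 168.99 z [-0.006  0.001 -1.   ] F [-0.77  0.32  0.47] M [-0.07  0.02  0.02] w -0.0001
[2.01, -0.21, -0.58, -0.03, -0.37, 0.39, 1.0]
```

View pics/w21.png

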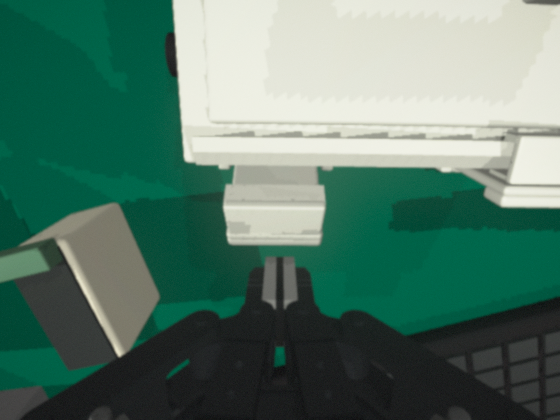

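{"api": "arm_command", "payload": {"plan": [[0.4, -0.1, -0.3, 0, -0.2, 0.2, 1], [0.4, -0.1, -0.2, 0, -0.1, 0.2, 1], [0.5, 0, 0, 0, 0, 0, 1], [0.5, 0, 0, 0, 0, 0, 1], [0.5, 0, 0, 0, 0, 0, 1], [0.4, 0, 0, 0, 0.1, 0, 1], [0.4, 0, 0, 0, 0.1, 0, 1], [0.4, 0, 0.05, 0, 0.2, 0, 1]]}}

```text
time: 40.8
position: [0.6513, 0.1113, 0.0872]
orientation: [0.101, 0.995, 0.002, 0.006]
ft_force: [6.6, -1.2, 1.8]
gripper_width: -0.0001
```

```bash
python3 - <<'E'
from h import *
from plant import arm
s=arm.sense();go(s,.08,-.048,.085,1)
E
```

```text
local [ 92.2 -47.6  87.2] Fbox [6.67 0.16 1.81]
t 40.8 p [0.6513 0.1113 0.0872] yaw 168.39 z [ 0.012  0.002 -1.   ] F [ 6.57 -1.16  1.81] M [-0.14 -1.24 -0.02] w -0.0001
[1.22, -0.04, 0.21, 0.26, 0.66, -0.21, 1.0]
```

{"api": "arm_command", "payload": {"plan": [[0.45, 0, 0.15, 0.1, 0.4, -0.1, 1], [0.45, 0, 0.15, 0.1, 0.4, -0.1, 1], [0.45, 0, 0.1, 0, 0.4, 0, 1], [0.45, 0, 0.1, 0, 0.4, 0, 1], [0.5, 0, 0.1, 0, 0.4, 0, 1], [0.5, 0, 0.1, 0, 0.4, 0, 1], [0.5, 0, 0.1, 0, 0.4, 0, 1], [0.5, 0, 0.1, 0, 0.4, 0, 1]]}}

```text
time: 41.8
position: [0.6434, 0.1129, 0.0899]
orientation: [0.105, 0.994, 0.008, 0.008]
ft_force: [7.7, -0.3, 0.4]
gripper_width: 0.0003
```

```bash
python3 - <<'E'
from h import *
from plant import arm
s=arm.sense();go(s,.08,-.048,.085,1)
E
```

```text
local [ 84.2 -47.6  89.9] Fbox [7.59 1.26 0.41]
t 41.8 p [0.6434 0.1129 0.0899] yaw 167.89 z [ 0.017  0.015 -1.   ] F [ 7.69 -0.27  0.41] M [-0.2  -1.42 -0.04] w 0.0003
[0.43, -0.05, 0.48, 1.06, 0.8, -0.7, 1.0]
```

{"api": "arm_command", "payload": {"plan": [[0.5, 0, 0.2, 0.3, 0.5, -0.2, 1], [0.6, 0, 0.2, 0.2, 0.5, -0.2, 1], [0.65, 0, 0.2, 0.2, 0.5, -0.2, 1], [0.7, 0, 0.2, 0.2, 0.5, -0.1, 1], [0.75, 0, 0.15, 0.2, 0.5, 0, 1], [0.75, 0, 0.15, 0.1, 0.5, 0, 1], [0.75, 0, 0.15, 0.1, 0.5, 0, 1], [0.75, 0, 0.15, 0.1, 0.5, 0, 1]]}}

```text
time: 42.8
position: [0.6375, 0.1138, 0.0912]
orientation: [0.108, 0.994, 0.009, 0.02]
ft_force: [13.7, -0.4, -3.8]
gripper_width: -0.0
```

```bash
python3 - <<'E'
from h import *
from plant import arm
s=arm.sense();go(s,.08,-.048,.085,1)
E
```

```text
local [ 78.2 -47.9  91.2] Fbox [13.54  2.36 -3.79]
t 42.8 p [0.6375 0.1138 0.0912] yaw 167.59 z [ 0.041  0.013 -0.999] F [13.74 -0.36 -3.79] M [-0.2  -2.89 -0.07] w -0.0
[-0.16, -0.02, 0.62, 1.24, 2.16, -0.98, 1.0]
```

Position 78.2 is at or past the hooking point. I'll push briefly once more, then retreat.

{"api": "arm_command", "payload": {"plan": [[0.75, 0, 0.15, 0.1, 0.5, 0, 1], [0.75, 0, 0.15, 0.1, 0.5, 0, 1], [-0.2, 0, 0, 0.4, 0.5, -0.3, 1], [-0.5, 0, 0, 0.4, 0.5, -0.3, 1], [-1.2, 0, 0, 0.3, 0.5, -0.3, 1], [-1.5, 0, -1, 0, 0.5, 0, 1], [-1, 0, -3, 0, 0, 0, 1], [0, 0, -4, 0, 0, 0, 1]]}}

```text
time: 43.8
position: [0.6742, 0.1033, 0.1651]
orientation: [0.101, 0.995, 0.001, -0.005]
ft_force: [0.1, -0.1, 0.7]
gripper_width: 0.0001
```

```bash
python3 - <<'E'
from h import *
from plant import arm
s=arm.sense();go(s,.12,-.048,.20,1)
c=arm.camera("wrist");cv2.imwrite("pics/w22.png",c["img"])
c=arm.camera("side");crop(c["img"],160,180,130,110,5,"pics/d22.png")
c=arm.camera("scene");cv2.imwrite("pics/sc22.png",c["img"])
E
```

```text
local [116.3 -50.9 165.1] Fbox [ 0.11 -0.12  0.65]
t 43.8 p [0.6742 0.1033 0.1651] yaw 168.41 z [-0.01   0.003 -1.   ] F [ 0.09 -0.14  0.65] M [-0.01 -0.03 -0.05] w 0.0001
[-0.34, 0.29, -3.49, 0.07, -0.62, -0.19, 1.0]
```

View pics/w22.png

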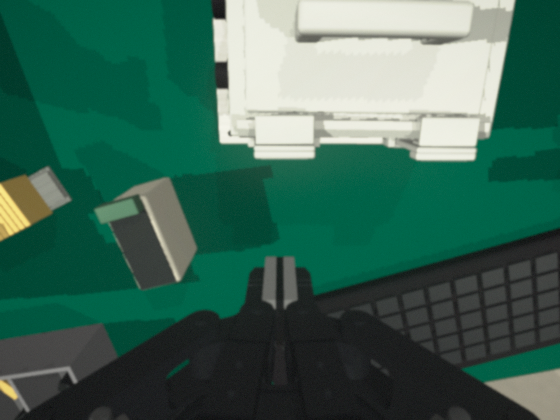

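View pics/d22.png

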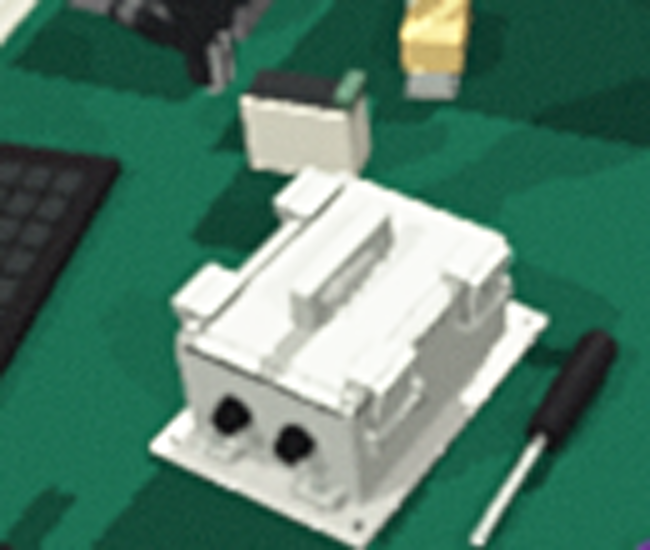

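View pics/sc22.png

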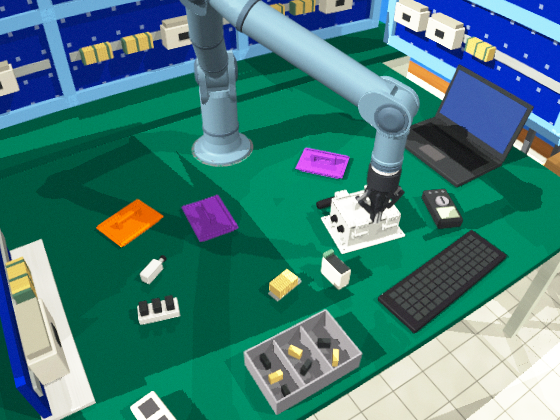

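All four caps are hooked and the clip arms stand upright. The bystanders look unmoved and the arm is clear at 0.7 N, so I'm handing in.

```bash
python3 - <<'E'
from plant import arm
print(arm.finish_job())
E
```

```text
the job is handed in; nothing more can be done
None
```

I placed the grey lid flat on the box and let go of it. I then shut the clips in diagonal order: far left, near right, near left, far right. The job was handed in just after 43.8 s on the robot's clock; no verdict is reported.

- **Lid:** before lowering, it lined up with the box mouth in the wrist picture, and it went in without side contact. After release, the wrist view put its edges centred within about 2 mm, apart from one corner reading about 3 mm off. The last pictures show it lying flat.
- **Clips:** after the fingers backed off, the side pictures show all four upright with their caps hooked. I judged their angles from these pictures and the push depth, as no joint reading was available. The highest clip force I read was about 18.5 N, for far left at its hard stop, but readings come only at the end of each move, so brief peaks between them were not seen.
- **Disagreement:** the first estimate of the box's yaw from the fixed cameras (-12.9°) differed from the two wrist views (-11.4°). I used the wrist value, and the fit bore it out.
- **Slip:** on the near right clip the arm drifted about 5 mm low, then 17 mm high, while pushing. I corrected this before the clip clicked.
- **Bystanders:** the final scene view shows them where they started, and the gripper was clear of everything, with about 0.7 N on the wrist. I checked this by eye only.

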